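Heft the seized bars: solid ones into the evidence box, hollow ones to the tray

TASK

The three seized cast bars look alike, but any of them may be only a hollow shell, and the little balance cannot take them: feel each one's weight in the grip. Lay the solid bars in the green evidence box and the hollow ones flat in the metal tray, setting every bar down gently, then shut the box's lid fully without slamming it. Leave the tags, marker, padlock and scissors where they lie.

Things in the scene. Friction and masses are not known exactly. Their poses are not given: they have to be found in the camera images.
- bar_1_mid (a point): Cast grey-metal bar (sizes in mm), 110 long, 42 wide at the foot, 39 wide at the top, 24 high, slightly drafted sides, rounded corners, shallow sunk top face; loose. All three bars look the same. It is either solid (0.60 to 0.80 kg) or a hollow shell (0.22 to 0.32 kg). The point is the bar's centre, 12 mm above its underside; x along the length, y across, z up.
- bar_2_mid (a point): Another bar just like bar_1 to the eye, solid or hollow; same size, point and axes.
- bar_3_mid (a point): Another bar just like bar_1 to the eye, solid or hollow; same size, point and axes.
- evidence_box: (mm) Dark green steel strongbox, 212 deep (x) by 274 wide (y), fixed to the bench; its front looks to -x, towards the robot, and the lid is hinged along its back. Origin: under the centre of the box, on the bench. Walls 2 thick, top rim 79 above the origin. Inside: x -89 to 97, y -133 to 133.
- box_floor (a point): (mm) Centre of the lined board inside the box on which bars are laid; flat, 182 (x) by 262 (y), 36 above the bench and 43 below the rim. Axes as the box's.
- evidence_box_lid (a joint): Angle of the box's lid: 0 shut, 1.83 fully open (about 1.5 at the start, standing upright). Hinge line parallel to the box's y, at x = 103, z = 79 mm in the box's frame. The hinge is stiff (about 0.5 N m of friction, 3 N at the free edge): the lid stays at nearly any angle and must be pushed all the way down.
- lid_edge (a point): (mm) Middle of the lid's free edge on its outer face, 197 from the hinge line along the lid, 19 outward of it. z: outward normal of the outer face (up when shut). The lid is a cap 274 wide, 18 deep; shut, its outer face is 98 above the bench, with a folded handle to 107 at x -35 to 5, y -50 to 50 of the box. A small hasp hangs fixed at the edge's middle.
- tray: (mm) Shallow open tray of bright sheet metal with a black mat, 190 (x) by 170 (y), rim 16 high, fixed. Origin: centre of its underside.
- tray_floor (a point): (mm) Centre of the tray's flat inner floor, 4 above the bench, 182 by 162. Axes as the tray's.
- tag_bundle: Bundle of card tags lying flat, 31 x 61 x 10 mm, loose, not to be disturbed. Origin: centre of its underside.
- marker_1: Marker pen lying flat between the bars, 135 mm long (y), 17 mm, loose, not to be disturbed. Origin: under its centre.
- padlock: Brass padlock lying flat, 60 x 42 x 14 mm, loose, not to be disturbed. Origin: under its centre.
- scissors: Scissors with red bows lying flat, 162 x 69 x 7 mm, loose, not to be disturbed. Origin: under its centre.

How it is judged:
By the outcome, as a careful person would: the job done as asked, in the order asked, and still so for the second after the job is handed in, with the robot touching nothing.
It also fails if it takes over 72 s, if anything falls off the work surface, if the arm or the gripper's body presses on something with over 40 N, if the wrist force passes 120 N, or if a joint passes its speed limit or range.

ROBOT

A 7-joint arm with a two-finger parallel gripper is mounted at the origin on a cart in front of the work surface, level with it; the furniture and walls round the work are solid. World frame = base frame: x ahead of the robot, y to its left, z up, the work surface at z = 0. Lengths are in m, angles in rad, forces in N, time in s.
With the tool pointing down it reaches from about 0.35 to 0.9 m from the base axis. Payload 19.9 kg.
Tool frame: the origin (TCP) lies between the finger pads; the fingertips stand 8 mm ahead of it and the grasp point (between the pads) lies 11 mm behind it; z points along the fingers, y is the direction in which the jaws open and shut (so a half turn about z gives the same grasp; the last joint's range is limited). The gripper opens to 94 mm and grips with 3 to 60 N. Pads are 16 mm wide; open, the fingers measure 119 mm over their backs; the gripper's body (75 mm by 177 mm) begins 78 mm behind the grasp point.
Start: joints at [-1.296, 0.417, -0.01, 1.614, 0.005, 1.111, -0.053], TCP at [0.195, 0.594, 0.213] pointing down, gripper open.
Joint ranges: [-2.81, 2.81], [-0.39, 2.02], [-1.27, 1.25], [0.06, 2.57], [-1.19, 4.33], [0.19, 2], [-2.82, 2.82]. Speed limits (rad/s): [1.89, 1.89, 2.39, 2.39, 3.01, 3.01, 3.01].

INTERFACE

Orientations are given as a unit quaternion [x, y, z, w].
In Python, from bench import r, imaging gives the robot as it stands.
- The arm moves only by the tool servo_tool, never from a script. Its arguments are lists of equal length, an entry for each row: "claw": the finger opening in mm, from 0 to 94; "delta_pos": the shift along the world's x, y, z in mm, a list of three; "roll": the turn about the world's z in rad. In form: {"claw": [claw, ...], "delta_pos": [[dx, dy, dz], ...], "roll": [roll, ...]}. A call has exactly 10 rows; each row is the pose to reach, as a shift and turn from the pose commanded when the call began; what a row does not reach only later rows make up. A row lasts 1/8 s, in which the tool goes at most 62.5 mm and 10.7 degrees, less where a joint would pass 70% of its speed; a pose out of reach is approached as far as the arm can. A call with a gripper value outside its range is refused whole. The fingers move at their own pace and stop on an object; "force" is the grip in N (left out, the last holds). Time passes only in rows, so rows that repeat a pose let the fingers close, or fill a call up. It gives the time, the measured TCP pose, the force and the opening at its end, in the units of the state.
- r.get_state(): the state, without advancing time (a new reading comes with each control period).
- imaging.grab_frame(name): name is "side" or "top" or "wrist"; returns the picture (480x640x3 uint8, red, green, blue); there is no depth.
- imaging.calibration(name): a dict with "K" (3x3 intrinsics, pixels), "R" (3x3) and "t" (3): a world point X has camera coordinates R X + t. Camera axes: x right, y down, z forward; pixel columns grow to the right and rows downward; lengths in m; the calibration is good to about 2 mm. A picture is of the moment at which its call begins: read the wrist's pose just before it. calibration takes no time and is no camera call; for the wrist camera it gives the pose at the moment of the call.
- r.hand_in(): hands the job in, once; it reports no verdict.
The state is a dict: "time_s": time; "joint_positions": joint angles; "joint_velocities": joint speeds; "joint_efforts": joint torques, N m; "position": TCP position; "orientation": TCP orientation; "ft_force": force on the tool from outside, world axes, zero at the start; "ft_torque": the same for the moment, N m; "opening": opening from 0.0 (shut) to 1.0 (fully open).
Only numpy, scipy, OpenCV 4.12 (cv2) and the standard library are available. Lean on these libraries where they do the work, as an engineer would, in place of code of your own. Each camera call takes 0.05 s, during which the arm holds its last target.

## Working session

There is one attempt and no reset: what is moved stays moved. The work goes in short steps, Python scripts to look and compute and a tool call to move; the robot and the scene stay as the last step left them, time stands still between calls to the robot, and variables do not carry over. Pictures are saved under pics/ and viewed, and the job is handed in when it is done.

Besides the shell and the picture viewer there is one more tool, called by a JSON object that holds its "op" and its "data", one argument or row to a line. servo_tool: Moves the arm, as the interface text tells. Its arguments: {"type":"object","properties":{"claw":{"type":"array","items":{"type":"number"}},"delta_pos":{"type":"array","items":{"type":"array","items":{"type":"number"}}},"roll":{"type":"array","items":{"type":"number"}},"force":{"type":"number"}},"required":["claw","delta_pos","roll"]}

```bash
ls; mkdir -p pics; python3 - <<'E'
from bench import r, imaging
import cv2
s=r.get_state(); print(s)
for n in ["side","top","wrist"]:
    c=imaging.calibration(n); print(n,c)
    im=imaging.grab_frame(n); cv2.imwrite(f"pics/{n}0.png",im[:,:,::-1])
E
```

```text
pics
{'time_s': 0.0, 'joint_positions': array([-1.29549503,  0.41795775, -0.0103015 ,  1.61418404,  0.00470129,
        1.11069978, -0.0530032 ]), 'joint_velocities': array([ 0.00098231, -0.00021712,  0.00084881, -0.00166989, -0.00074755,
        0.00116165, -0.00163533]), 'joint_efforts': array([-4.64115910e-04, -8.51256323e+01,  6.38663862e-01, -4.25972378e+01,
       -4.88698587e-02,  1.87616190e-02,  1.29331606e-04]), 'position': array([0.19460189, 0.59353777, 0.21283127]), 'orientation': array([ 1.57736936e-01,  9.87480979e-01, -6.10546422e-04, -5.02223997e-05]), 'ft_force': array([-0.58345914, -0.24401101, -0.09272009]), 'ft_torque': array([-0.03027123, -0.04347716,  0.05363071]), 'opening': 1.0006612060274784}
side {'K': array([[524.35124877,   0.        , 306.67951646],
       [  0.        , 524.35124877, 241.03021641],
       [  0.        ,   0.        ,   1.        ]]), 'R': array([[ 0.93543717, -0.35334598, -0.01019455],
       [-0.21410863, -0.54340562, -0.81170674],
       [ 0.28127354,  0.76148339, -0.58397624]]), 't': array([-0.56854439,  0.19110396,  0.93463207])}
top {'K': array([[599.34824267,   0.        , 303.9750697 ],
       [  0.        , 599.34824267, 242.24782729],
       [  0.        ,   0.        ,   1.        ]]), 'R': array([[ 0.01481939, -0.99985928, -0.00786126],
       [-0.9930494 , -0.01379945, -0.11688653],
       [ 0.11676161,  0.0095388 , -0.99311416]]), 't': array([-0.0016067 ,  0.62800916,  1.22366034])}
wrist {'K': array([[357.93276698,   0.        , 317.68365048],
       [  0.        , 357.93276698, 241.86491448],
       [  0.        ,   0.        ,   1.        ]]), 'R': array([[ 3.11720093e-01,  9.50173718e-01, -7.00003136e-04],
       [ 9.12702138e-01, -2.99221912e-01,  2.78282330e-01],
       [ 2.64207100e-01, -8.73850880e-02, -9.60499066e-01]]), 't': array([-0.62351631, -0.02846123,  0.39220815])}
```

View pics/top0.png

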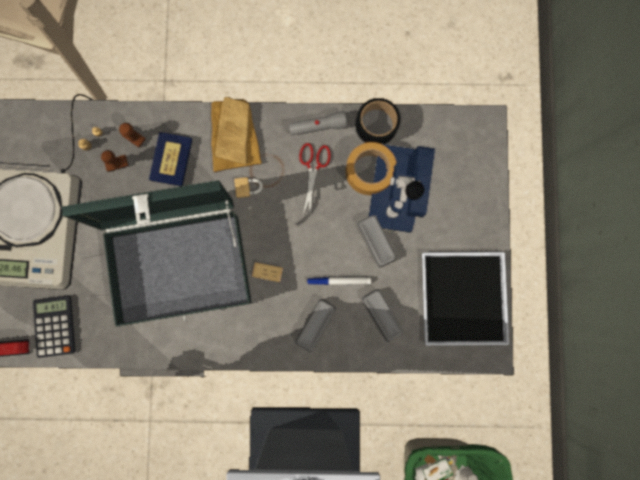

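View pics/side0.png

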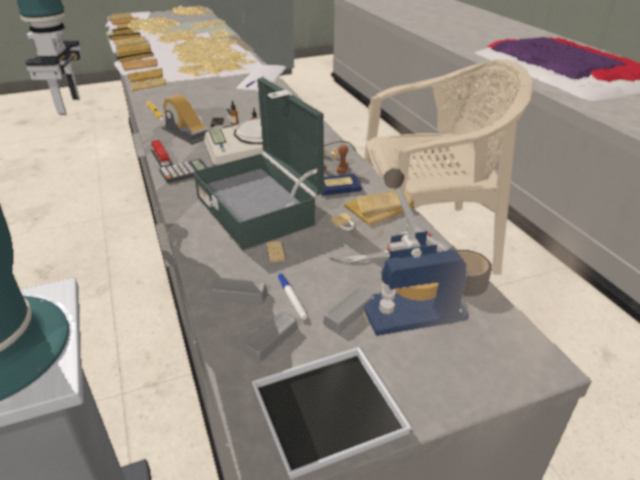

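View pics/wrist0.png

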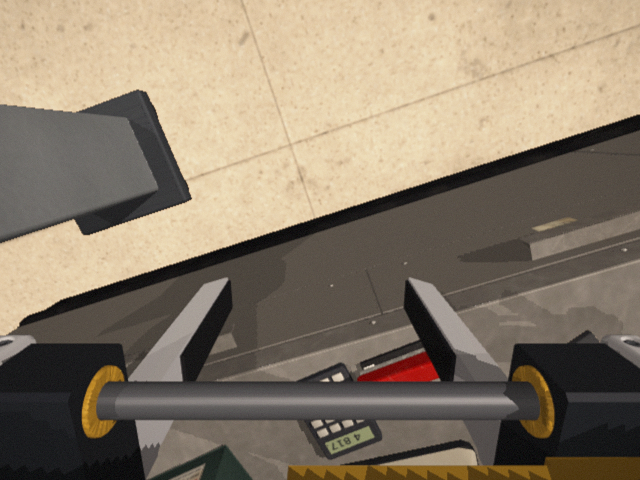

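The top view shows three bars at about (316,324), (382,314) and (377,240), the tray at (465,298), the box at (178,265) with its lid up, and the marker at (340,281). I'll zoom in on these.

```bash
python3 - <<'E'
import cv2
im=cv2.imread("pics/top0.png")
c=im[200:360,270:530]; cv2.imwrite("pics/topz1.png",cv2.resize(c,None,fx=3,fy=3,interpolation=cv2.INTER_CUBIC))
c=im[170:335,50:300]; cv2.imwrite("pics/topz2.png",cv2.resize(c,None,fx=3.2,fy=3.2,interpolation=cv2.INTER_CUBIC))
im=cv2.imread("pics/side0.png")
c=im[230:370,180:400]; cv2.imwrite("pics/sidez1.png",cv2.resize(c,None,fx=3.5,fy=3.5,interpolation=cv2.INTER_CUBIC))
E
```

```text
(no output)
```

View pics/topz1.png

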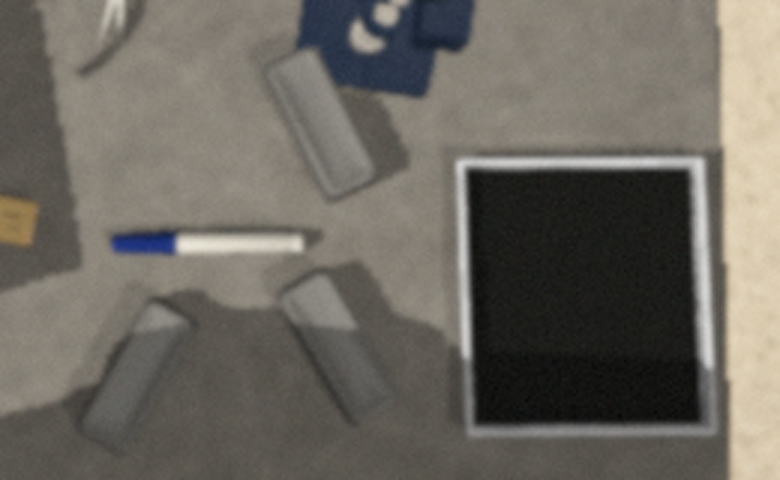

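View pics/topz2.png

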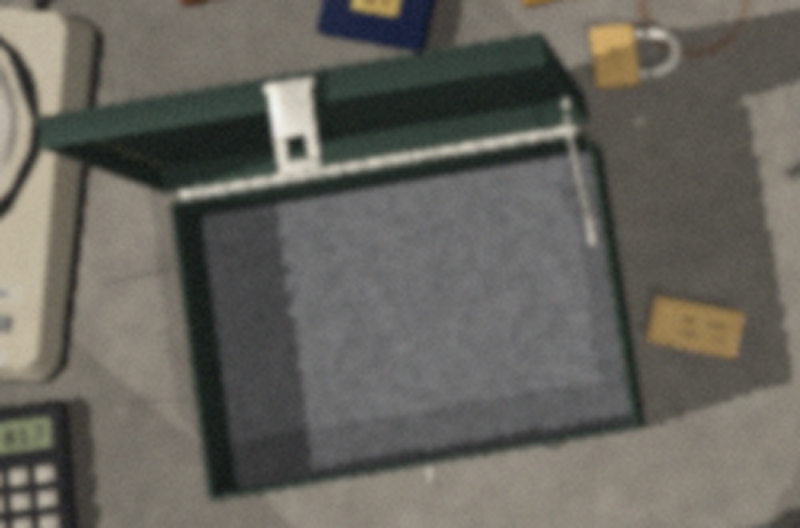

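View pics/sidez1.png

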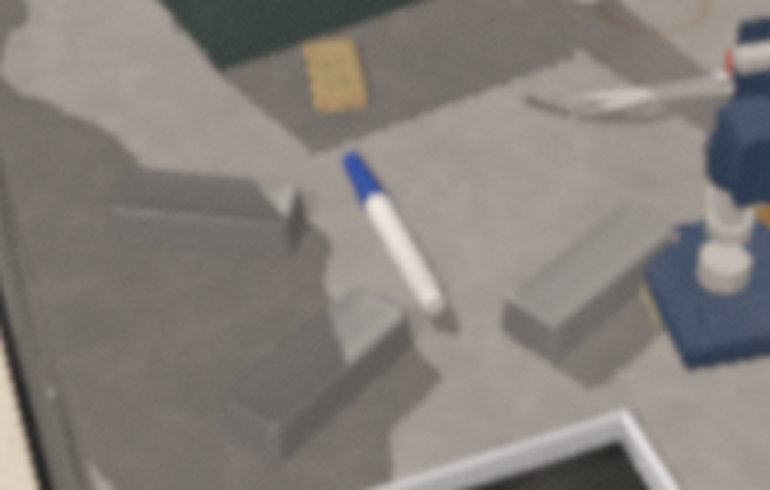

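```bash
cat > h.py <<'E'
import numpy as np, cv2
from bench import r, imaging
def ray(cal,uv,z):
    K,R,t=cal["K"],cal["R"],cal["t"]
    d=R.T@np.linalg.inv(K)@np.array([uv[0],uv[1],1.]); C=-R.T@t
    return C+d*(z-C[2])/d[2]
def proj(cal,X):
    p=cal["K"]@(cal["R"]@np.asarray(X)+cal["t"]); return p[:2]/p[2]
def rect(P):
    c=P.mean(0); return c
def jaw(s=None):
    s=s or r.get_state(); x,y,z,w=s["orientation"]
    return np.arctan2(1-2*(x*x+z*z),2*(x*y-z*w))
def st():
    s=r.get_state(); print("t",round(s["time_s"],2),"p",(s["position"]*1e3).round(1),"jaw",round(jaw(s),3),"F",s["ft_force"].round(2),"T",s["ft_torque"].round(2),"open",round(s["opening"]*94,1),"q",s["joint_positions"].round(2)); return s
E
python3 - <<'E'
from h import *
c=imaging.calibration("top")
for n in ("top","side","wrist"):
    k=imaging.calibration(n); print(n,-k["R"].T@k["t"])
bars=dict(A=[(153,298),(193,322),(113,450),(80,425)],B=[(280,292),(322,270),(390,398),(352,422)],C=[(267,66),(316,48),(374,175),(332,198)])
for n,P in bars.items():
    W=np.array([ray(c,(270+(u+.5)/3-.5,200+(v+.5)/3-.5),.018) for u,v in P])[:,:2]
    e=(W[2]+W[3]-W[0]-W[1])/2; print(n,W.mean(0).round(4),np.linalg.norm(e),np.linalg.norm(W[0]-W[1]),"ang",np.arctan2(e[1],e[0]))
def z2(u,v): return (50+(u+.5)/3.2-.5,170+(v+.5)/3.2-.5)
for nm,p,z in [("backL",(176,205),.079),("frontL",(213,495),.079),("frontR",(640,424),.079),("backR",(600,142),.079),("tag",(696,326),.01),("flL",(204,212),.036),("flfL",(234,488),.036),("lidL",(42,145),.27),("lidR",(545,38),.27)]:
    print(nm,ray(c,z2(*p),z).round(4))
for p in [(460,160),(702,160),(712,432),(470,432)]:
    print("tray",ray(c,(270+(p[0]+.5)/3-.5,200+(p[1]+.5)/3-.5),.016).round(4))
for p in [(112,243),(305,243)]: print("marker",ray(c,(270+p[0]/3,200+p[1]/3),.009).round(4))
E
```

```text
top [ 0.48079139 -0.00461255  1.28862759]
side [ 0.30986729 -0.8087527   0.69512723]
wrist [0.1167221  0.6182288  0.38428187]
A [ 0.4573 -0.0174] 0.10351865352218269 0.032678364281100505 ang 2.6105623701480103
B [ 0.479  -0.1579] 0.1016217937920559 0.03350257430077022 ang -2.6386821553813213
C [ 0.6368 -0.1482] 0.10202465101566956 0.03744641252456636 ang -2.6984394449669247
backL [0.6349 0.4141 0.079 ]
frontL [0.4521 0.381  0.079 ]
frontR [0.5003 0.1144 0.079 ]
backR [0.6792 0.1445 0.079 ]
tag [0.567  0.0854 0.01  ]
flL [0.636  0.4102 0.036 ]
flfL [0.4558 0.3812 0.036 ]
lidL [0.6422 0.4222 0.27  ]
lidR [0.7045 0.1524 0.27  ]
tray [ 0.6109 -0.2463  0.016 ]
tray [ 0.6133 -0.4176  0.016 ]
tray [ 0.4228 -0.42    0.016 ]
tray [ 0.4203 -0.2516  0.016 ]
marker [ 0.5481 -0.0007  0.009 ]
marker [ 0.5501 -0.1378  0.009 ]
```

{"op": "servo_tool", "data": {
  "claw": [70,70,70,70,70,70,70,70,70,70],
  "delta_pos": [
    [20,-60,0],
    [45,-120,0],
    [70,-180,0],
    [95,-240,0],
    [120,-300,0],
    [147,-360,0],
    [175,-420,0],
    [200,-475,0],
    [225,-535,0],
    [240,-580,-20]
  ],
  "roll": [0,0,-0.05,-0.1,-0.15,-0.215,-0.215,-0.215,-0.215,-0.215],
  "force": 35
}}

```text
time_s: 1.4
position: [0.4339, 0.0175, 0.1959]
orientation: [0.263, 0.965, 0.001, 0.001]
ft_force: [0.7, 0.8, -0.1]
opening: 0.741
```

```bash
python3 - <<'E'
from h import *
s=st(); c=imaging.calibration("wrist"); im=imaging.grab_frame("wrist"); cv2.imwrite("pics/w1.png",im[:,:,::-1])
p=s["position"].copy(); p[2]=.024; print(proj(c,p)); print(proj(c,(.4573,-.0174,.024)))
E
```

```text
t 1.4 p [433.9  17.5 195.9] jaw 1.039 F [ 0.72  0.78 -0.06] T [ 0.07 -0.04  0.01] open 69.7 q [-0.59  0.09  0.51  2.1  -0.05  0.96  0.99]
[318.3499221  224.01608675]
[300.39428067 260.36997699]
```

View pics/w1.png

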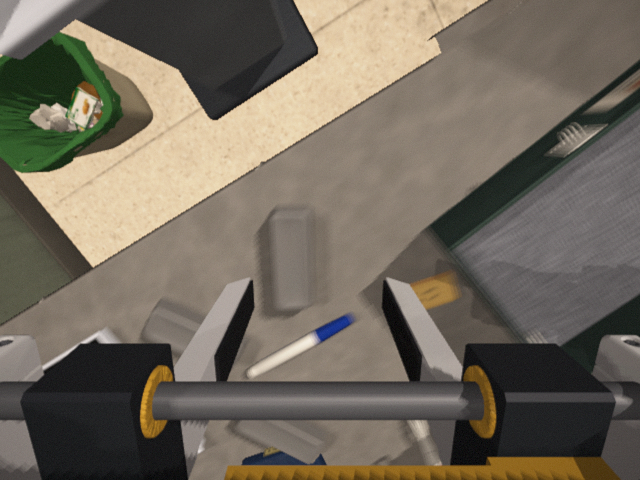

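```bash
python3 - <<'E'
import cv2
im=cv2.imread("pics/w1.png")[190:330,230:370]; cv2.imwrite("pics/w1z.png",cv2.resize(im,None,fx=4,fy=4,interpolation=cv2.INTER_CUBIC))
E
```

```text
(no output)
```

View pics/w1z.png

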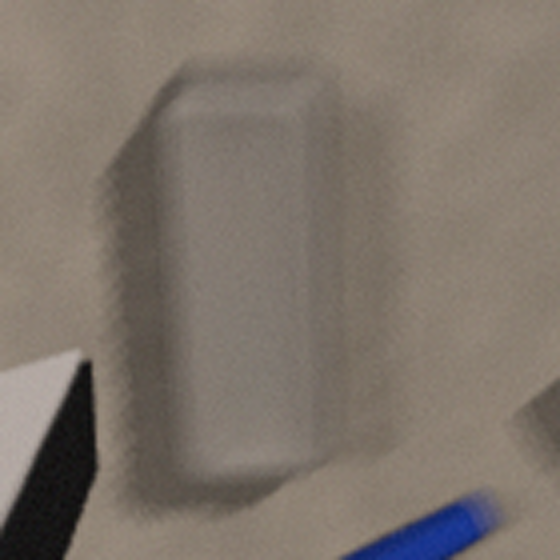

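{"op": "servo_tool", "data": {
  "claw": [70,70,70,70,70,70,70,70,70,70],
  "delta_pos": [
    [8,-10,-20],
    [16,-21,-40],
    [23,-31,-65],
    [23,-31,-80],
    [23,-31,-80],
    [23,-31,-80],
    [23,-31,-80],
    [23,-31,-80],
    [23,-31,-80],
    [23,-31,-80]
  ],
  "roll": [0,0,0,0,0,0,0,0,0,0]
}}

```text
time_s: 2.7
position: [0.4558, -0.0117, 0.1153]
orientation: [0.263, 0.965, -0.0, 0.0]
ft_force: [0.2, -0.2, -0.2]
opening: 0.745
```

```bash
python3 - <<'E'
from h import *
s=st(); c=imaging.calibration("wrist"); im=imaging.grab_frame("wrist"); cv2.imwrite("pics/w2.png",im[:,:,::-1])
p=s["position"].copy(); p[2]=.024; u=proj(c,p);print(u)
cv2.imwrite("pics/w2z.png",cv2.resize(im[100:400,200:440,::-1],None,fx=2,fy=2,interpolation=cv2.INTER_CUBIC))
E
```

```text
t 2.7 p [455.8 -11.7 115.3] jaw 1.039 F [ 0.21 -0.23 -0.21] T [-0.03  0.    0.04] open 70.0 q [-0.49  0.28  0.51  2.12 -0.19  0.78  1.18]
[319.02489837 248.63014213]
```

View pics/w2z.png

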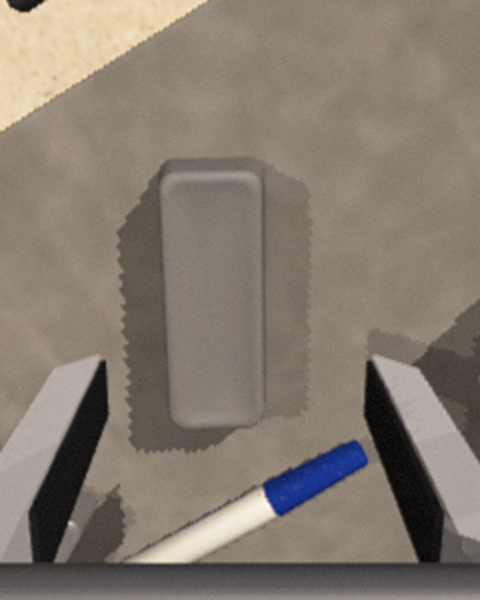

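```bash
cat >> h.py <<'E'
def bar(P,ox,oy,f,cal,z=.024):
    W=np.array([ray(cal,(ox+u/f,oy+v/f),z) for u,v in P])[:,:2]
    e=(W[2]+W[3]-W[0]-W[1])/2; a=np.arctan2(e[1],e[0])
    print("bar",(W.mean(0)*1e3).round(1),"L",np.linalg.norm(e).round(4),"w",np.linalg.norm(W[0]-W[1]).round(4),np.linalg.norm(W[2]-W[3]).round(4),"jaw need",((a+np.pi/2)%np.pi).round(3))
    return W.mean(0)
E
python3 - <<'E'
from h import *
c=imaging.calibration("wrist")
m=bar([(161,170),(265,170),(263,425),(172,425)],200,100,2,c)
print((m-r.get_state()["position"][:2])*1e3)
E
```

```text
bar [453.7 -20.6] L 0.1028 w 0.038 0.0368 jaw need 1.048
[-2.03851221 -8.94579108]
```

{"op": "servo_tool", "data": {
  "claw": [70,70,70,70,70,70,70,70,70,70],
  "delta_pos": [
    [-2,-9,0],
    [-2,-9,-20],
    [-2,-9,-45],
    [-2,-9,-70],
    [-2,-9,-90],
    [-2,-9,-98],
    [-2,-9,-101],
    [-2,-9,-101],
    [-2,-9,-101],
    [-2,-9,-101]
  ],
  "roll": [0.01,0.01,0.01,0.01,0.01,0.01,0.01,0.01,0.01,0.01]
}}

```text
time_s: 4.0
position: [0.4541, -0.0206, 0.0146]
orientation: [0.258, 0.966, 0.0, 0.0]
ft_force: [-0.4, 0.6, 0.3]
opening: 0.747
```

```bash
python3 - <<'E'
from h import *
st()
E
```

```text
t 4.0 p [454.1 -20.6  14.6] jaw 1.049 F [-0.38  0.63  0.3 ] T [-0.04 -0.01  0.02] open 70.2 q [-0.37  0.47  0.41  2.18 -0.35  0.55  1.35]
```

{"op": "servo_tool", "data": {
  "claw": [34,34,34,34,34,34,34,34,34,34],
  "delta_pos": [
    [0,0,-2],
    [0,0,-2],
    [0,0,-2],
    [0,0,-2],
    [0,0,-2],
    [0,0,-2],
    [0,0,5],
    [0,0,20],
    [0,0,45],
    [0,0,70]
  ],
  "roll": [0,0,0,0,0,0,0,0,0,0],
  "force": 35
}}

```text
time_s: 5.25
position: [0.4535, -0.0208, 0.0856]
orientation: [0.258, 0.966, -0.0, -0.0]
ft_force: [-0.6, 0.3, -7.2]
opening: 0.423
```

{"op": "servo_tool", "data": {
  "claw": [34,34,34,34,34,34,34,34,34,34],
  "delta_pos": [
    [0,0,20],
    [0,0,40],
    [0,0,50],
    [0,0,55],
    [0,0,55],
    [0,0,55],
    [0,0,55],
    [0,0,55],
    [0,0,55],
    [0,0,55]
  ],
  "roll": [0,0,0,0,0,0,0,0,0,0]
}}

```text
time_s: 6.5
position: [0.4538, -0.0207, 0.1392]
orientation: [0.258, 0.966, -0.0, 0.0]
ft_force: [0.7, 0.1, -7.7]
opening: 0.425
```

```bash
python3 - <<'E'
from h import *
s=st()
for _ in range(3):
    im=imaging.grab_frame("wrist"); print(r.get_state()["ft_force"])
cv2.imwrite("pics/w3.png",im[:,:,::-1])
E
```

```text
t 6.5 p [453.8 -20.7 139.2] jaw 1.049 F [ 0.66  0.09 -7.73] T [-0.05 -0.   -0.03] open 40.0 q [-0.5   0.23  0.54  2.11 -0.16  0.84  1.18]
[-1.08098852  0.91222932 -8.23214856]
[-0.17623377 -0.05574896 -8.10022025]
[ 0.65174479  0.59641435 -8.08001682]
```

View pics/w3.png

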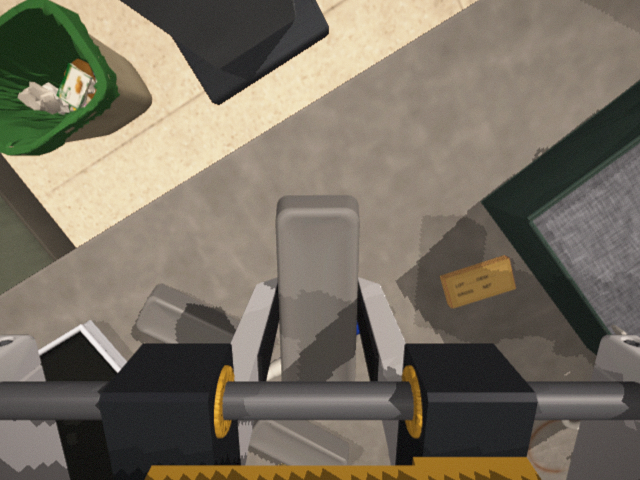

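Bar A is solid, at about 8 N. It goes in the box.

{"op": "servo_tool", "data": {
  "claw": [34,34,34,34,34,34,34,34,34,34],
  "delta_pos": [
    [5,30,15],
    [18,80,20],
    [32,130,20],
    [46,180,20],
    [60,230,20],
    [73,280,20],
    [85,325,20],
    [95,358,20],
    [95,358,20],
    [95,358,20]
  ],
  "roll": [0.05,0.15,0.27,0.39,0.5,0.6,0.7,0.7,0.7,0.7]
}}

```text
time_s: 7.9
position: [0.5487, 0.3366, 0.1587]
orientation: [-0.089, 0.996, -0.001, -0.0]
ft_force: [-0.6, -0.5, -6.8]
opening: 0.421
```

```bash
python3 - <<'E'
from h import *
s=st()
im=imaging.grab_frame("wrist"); cv2.imwrite("pics/w4.png",im[:,:,::-1]);cv2.imwrite("pics/t4.png",imaging.grab_frame("top")[130:380,30:330,::-1].repeat(2,0).repeat(2,1))
E
```

```text
t 7.9 p [548.7 336.6 158.7] jaw 1.749 F [-0.59 -0.46 -6.82] T [-0.05 -0.01 -0.  ] open 39.6 q [-0.78  0.51  0.26  1.62 -0.14  1.03  1.26]
```

View pics/w4.png

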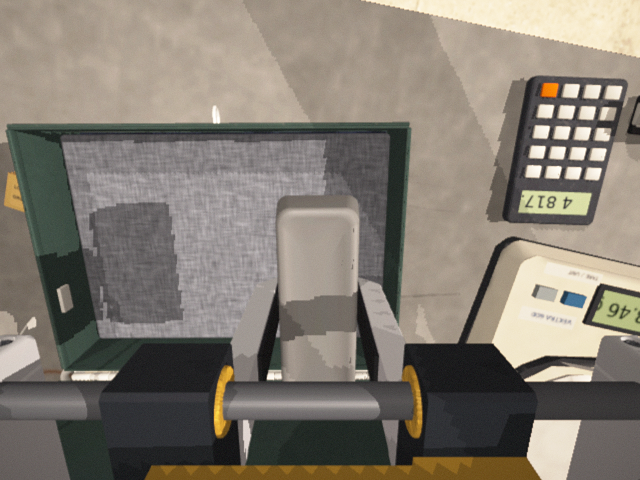

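View pics/t4.png

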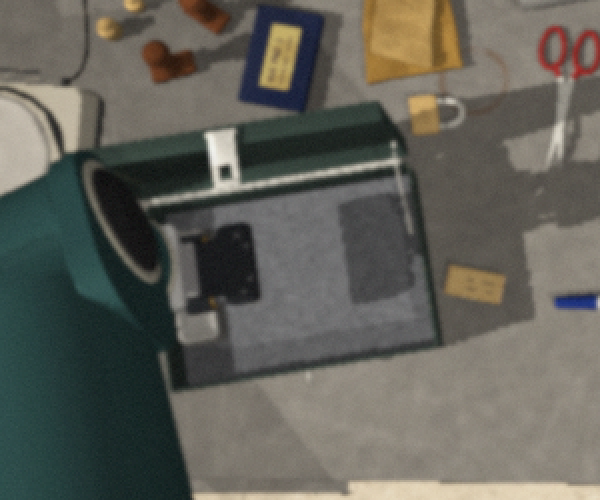

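```bash
python3 - <<'E'
from h import *
c=imaging.calibration("wrist")
a=np.array([.567,.264]); th=.179; R=np.array([[np.cos(th),-np.sin(th)],[np.sin(th),np.cos(th)]])
for n,p,z in [("fR",(8,127),.079),("fL",(410,124),.079),("floor fL",(390,136),.036),("floor fR",(65,137),.036),("floor bR",(105,340),.036)]:
    w=ray(c,p,z); print(n,w.round(4),(R.T@(w[:2]-a)).round(4))
for X in ((-90,134),(-90,-134)):
    w=a+R@np.array(X)/1e3; print(proj(imaging.calibration("side"),[*w,.079]).round(),proj(c,[*w,.079]).round())
s=r.get_state()["position"]; print((R.T@(s[:2]-a)).round(4))
E
```

```text
fR [0.4975 0.1158 0.079 ] [-0.0948 -0.1334]
fL [0.4483 0.3802 0.079 ] [-0.0961  0.1355]
floor fL [0.4564 0.377  0.036 ] [-0.0887  0.1309]
floor fR [0.5023 0.1246 0.036 ] [-0.0885 -0.1257]
floor bR [0.6805 0.1581 0.036 ] [ 0.0928 -0.1244]
[195. 170.] [407. 134.]
[241. 221.] [  9. 134.]
[-0.005   0.0743]
```

{"op": "servo_tool", "data": {
  "claw": [34,34,34,34,34,34,34,34,34,34],
  "delta_pos": [
    [0,0,-15],
    [0,0,-40],
    [0,0,-65],
    [0,0,-85],
    [0,0,-97],
    [0,0,-102],
    [0,0,-105],
    [0,0,-107],
    [0,0,-108],
    [0,0,-109]
  ],
  "roll": [0,0,0,0,0,0,0,0,0,0]
}}

```text
time_s: 9.25
position: [0.5488, 0.3375, 0.0504]
orientation: [-0.089, 0.996, 0.0, 0.0]
ft_force: [0.4, -0.4, -7.3]
opening: 0.423
```

{"op": "servo_tool", "data": {
  "claw": [34,34,34,34,34,34,34,34,34,34],
  "delta_pos": [
    [0,0,-0.5],
    [0,0,-1],
    [0,0,-1.5],
    [0,0,-2],
    [0,0,-2.3],
    [0,0,-2.3],
    [0,0,-2.3],
    [0,0,-2.3],
    [0,0,-2.3],
    [0,0,-2.3]
  ],
  "roll": [0,0,0,0,0,0,0,0,0,0]
}}

```text
time_s: 10.5
position: [0.5488, 0.3373, 0.0488]
orientation: [-0.089, 0.996, 0.0, 0.0]
ft_force: [-5.4, -3.3, 8.3]
opening: 0.422
```

{"op": "servo_tool", "data": {
  "claw": [60,60,60,60,60,60,60,60,60,60],
  "delta_pos": [
    [0,0,0],
    [0,0,0],
    [0,0,0],
    [0,0,5],
    [0,0,25],
    [0,0,60],
    [0,0,100],
    [0,0,120],
    [-10,-40,120],
    [-20,-90,120]
  ],
  "roll": [0,0,0,0,0,0,0,0,0,0]
}}

```text
time_s: 11.75
position: [0.5282, 0.2469, 0.1683]
orientation: [-0.09, 0.996, 0.0, 0.0]
ft_force: [1.3, -0.5, 0.3]
opening: 0.641
```

{"op": "servo_tool", "data": {
  "claw": [70,70,70,70,70,70,70,70,70,70],
  "delta_pos": [
    [-7,-60,0],
    [-14,-120,0],
    [-21,-180,0],
    [-28,-240,0],
    [-35,-300,-5],
    [-40,-360,-20],
    [-50,-405,-45],
    [-50,-405,-50],
    [-50,-405,-50],
    [-50,-405,-50]
  ],
  "roll": [0.05,0.1,0.15,0.2,0.25,0.3,0.324,0.324,0.324,0.324]
}}

```text
time_s: 13.0
position: [0.4794, -0.1566, 0.1184]
orientation: [-0.249, 0.968, -0.0, 0.0]
ft_force: [0.4, -0.7, 0.4]
opening: 0.748
```

```bash
python3 - <<'E'
from h import *
s=st(); c=imaging.calibration("wrist"); im=imaging.grab_frame("wrist"); cv2.imwrite("pics/w5.png",im[:,:,::-1])
p=s["position"].copy(); p[2]=.024; u=proj(c,p);print(u)
im=imaging.grab_frame("top"); cv2.imwrite("pics/t5.png",im[:,:,::-1])
E
```

```text
t 13.0 p [ 479.4 -156.6  118.4] jaw 2.075 F [ 0.36 -0.74  0.35] T [ 0.02  0.03 -0.04] open 70.3 q [-0.08  0.34  0.4   2.01 -0.18  0.82  2.49]
[318.17339174 248.2640657 ]
```

View pics/w5.png

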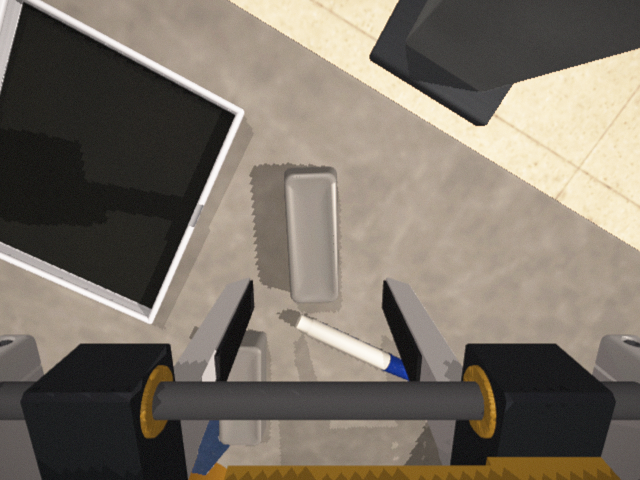

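View pics/t5.png

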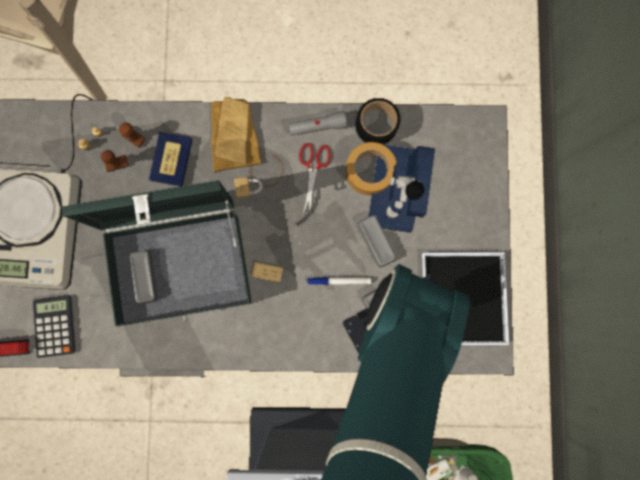

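```bash
python3 - <<'E'
from h import *
c=imaging.calibration("wrist")
m=bar([(286,173),(336,172),(338,300),(292,302)],0,0,1,c)
print((m-r.get_state()["position"][:2])*1e3)
im=cv2.imread("pics/w5.png")[150:320,260:370]; cv2.imwrite("pics/w5z.png",cv2.resize(im,None,fx=3.5,fy=3.5,interpolation=cv2.INTER_CUBIC))
E
```

```text
bar [ 475.4 -163.4] L 0.1029 w 0.0366 0.0374 jaw need 2.101
[-3.88064348 -6.62032818]
```

View pics/w5z.png

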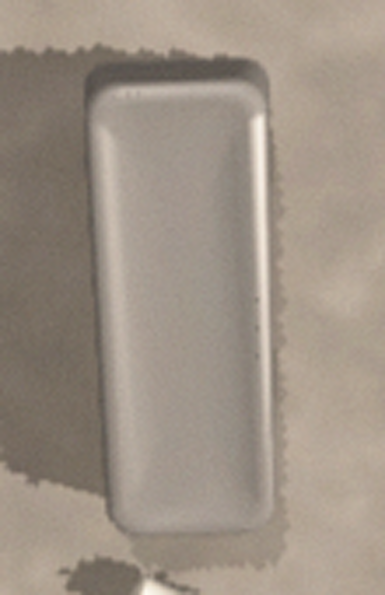

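{"op": "servo_tool", "data": {
  "claw": [70,70,70,70,70,70,70,70,70,70],
  "delta_pos": [
    [-4,-6,0],
    [-4,-6,-25],
    [-4,-6,-50],
    [-4,-6,-75],
    [-4,-6,-94],
    [-4,-6,-102],
    [-4,-6,-106],
    [-4,-6,-106],
    [-4,-6,-106],
    [-4,-6,-106]
  ],
  "roll": [0.02,0.02,0.02,0.02,0.02,0.02,0.02,0.02,0.02,0.02]
}}

```text
time_s: 14.35
position: [0.475, -0.1637, 0.0123]
orientation: [-0.258, 0.966, -0.0, 0.0]
ft_force: [-0.1, 0.3, -0.4]
opening: 0.747
```

{"op": "servo_tool", "data": {
  "claw": [34,34,34,34,34,34,34,34,34,34],
  "delta_pos": [
    [0,0,0],
    [0,0,0],
    [0,0,0],
    [0,0,0],
    [0,0,0],
    [0,0,0],
    [0,0,10],
    [0,0,35],
    [0,0,60],
    [0,0,80]
  ],
  "roll": [0,0,0,0,0,0,0,0,0,0],
  "force": 35
}}

```text
time_s: 15.6
position: [0.4747, -0.1637, 0.0933]
orientation: [-0.258, 0.966, -0.0, 0.0]
ft_force: [1.1, 0.2, -2.9]
opening: 0.418
```

{"op": "servo_tool", "data": {
  "claw": [34,34,34,34,34,34,34,34,34,34],
  "delta_pos": [
    [0,0,10],
    [0,0,20],
    [0,0,25],
    [0,0,25],
    [0,0,25],
    [0,0,25],
    [0,0,25],
    [0,0,25],
    [0,0,25],
    [0,0,25]
  ],
  "roll": [0,0,0,0,0,0,0,0,0,0]
}}

```text
time_s: 16.85
position: [0.4747, -0.1637, 0.1169]
orientation: [-0.258, 0.966, -0.0, 0.0]
ft_force: [-0.3, -0.9, -2.3]
opening: 0.417
```

```bash
python3 - <<'E'
from h import *
s=st()
for _ in range(2):
    im=imaging.grab_frame("wrist"); print(r.get_state()["ft_force"])
cv2.imwrite("pics/w6.png",im[:,:,::-1])
E
```

```text
t 16.85 p [ 474.7 -163.7  116.9] jaw 2.093 F [-0.26 -0.92 -2.29] T [0.04 0.07 0.01] open 39.2 q [-0.07  0.34  0.4   2.01 -0.18  0.82  2.53]
[-1.09572178e-03  3.47379632e-01 -3.16839349e+00]
[-0.21518052 -0.53337556 -2.46826027]
```

View pics/w6.png

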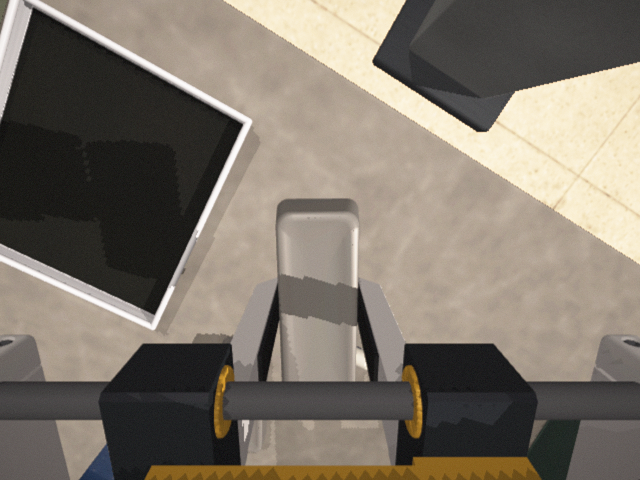

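Bar B weighs about 2.6 N, so it is hollow and goes in the tray.

{"op": "servo_tool", "data": {
  "claw": [34,34,34,34,34,34,34,34,34,34],
  "delta_pos": [
    [8,-35,0],
    [18,-85,0],
    [28,-135,0],
    [36,-175,0],
    [42,-204,0],
    [42,-204,-15],
    [42,-204,-35],
    [42,-204,-55],
    [42,-204,-70],
    [42,-204,-80]
  ],
  "roll": [-0.1,-0.22,-0.34,-0.45,-0.522,-0.522,-0.522,-0.522,-0.522,-0.522]
}}

```text
time_s: 18.2
position: [0.5166, -0.3673, 0.0357]
orientation: [-0.0, 1.0, 0.0, -0.0]
ft_force: [-0.7, -0.2, -2.4]
opening: 0.421
```

```bash
python3 - <<'E'
from h import *
s=st()
im=imaging.grab_frame("wrist"); cv2.imwrite("pics/w7.png",im[:,:,::-1])
E
```

```text
t 18.2 p [ 516.6 -367.3   35.7] jaw 1.571 F [-0.67 -0.15 -2.43] T [-0.01 -0.01  0.02] open 39.6 q [ 0.23  0.69  0.47  1.72 -0.41  0.83  2.46]
```

View pics/w7.png

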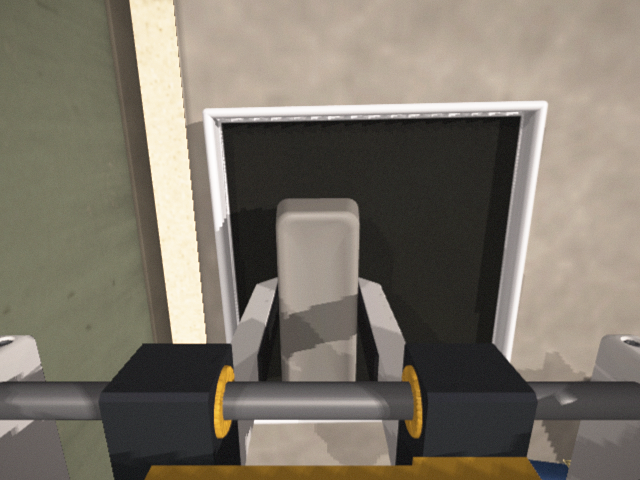

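```bash
python3 - <<'E'
from h import *
c=imaging.calibration("wrist")
for p,z in [((205,109),.016),((547,102),.016),((223,124),.004),((521,118),.004),((236,310),.004),((497,330),.004)]: print(ray(c,p,z).round(4))
E
```

```text
[ 0.4203 -0.4242  0.016 ]
[ 0.4169 -0.2538  0.016 ]
[ 0.4269 -0.4188  0.004 ]
[ 0.4238 -0.2591  0.004 ]
[ 0.537  -0.4187  0.004 ]
[ 0.551  -0.2542  0.004 ]
```

{"op": "servo_tool", "data": {
  "claw": [34,34,34,34,34,34,34,34,34,34],
  "delta_pos": [
    [0,0,-6],
    [0,0,-12],
    [0,0,-15],
    [0,0,-16.5],
    [0,0,-17.5],
    [0,0,-18.5],
    [0,0,-19],
    [0,0,-19.5],
    [0,0,-20],
    [0,0,-20]
  ],
  "roll": [0,0,0,0,0,0,0,0,0,0]
}}

```text
time_s: 19.5
position: [0.5168, -0.3677, 0.0169]
orientation: [-0.0, 1.0, -0.0, 0.0]
ft_force: [-0.2, 0.3, -2.4]
opening: 0.422
```

{"op": "servo_tool", "data": {
  "claw": [34,34,34,34,34,34,34,34,34,34],
  "delta_pos": [
    [0,0,-0.5],
    [0,0,-1],
    [0,0,-1.3],
    [0,0,-1.6],
    [0,0,-1.9],
    [0,0,-1.9],
    [0,0,-1.9],
    [0,0,-1.9],
    [0,0,-1.9],
    [0,0,-1.9]
  ],
  "roll": [0,0,0,0,0,0,0,0,0,0]
}}

```text
time_s: 20.75
position: [0.5168, -0.3677, 0.016]
orientation: [-0.0, 1.0, 0.0, 0.0]
ft_force: [-5.8, 5.0, 15.9]
opening: 0.424
```

{"op": "servo_tool", "data": {
  "claw": [55,55,55,55,55,55,55,55,55,55],
  "delta_pos": [
    [0,0,0],
    [0,0,0],
    [0,0,0],
    [0,0,5],
    [0,0,25],
    [0,0,60],
    [0,0,100],
    [0,0,135],
    [0,0,135],
    [0,0,135]
  ],
  "roll": [0,0,0,0,0,0,0,0,0,0]
}}

```text
time_s: 22.0
position: [0.5167, -0.3675, 0.1504]
orientation: [-0.0, 1.0, -0.0, 0.0]
ft_force: [-0.3, 0.5, -1.1]
opening: 0.588
```

```bash
python3 - <<'E'
from h import *
st()
im=imaging.grab_frame("wrist"); cv2.imwrite("pics/w8.png",im[:,:,::-1])
a=cv2.imread("pics/side0.png")[150:350,330:510]; b=cv2.imread("pics/top0.png")[90:270,320:450]
a=cv2.resize(a,None,fx=3,fy=3); b=cv2.resize(b,(int(130*3),540)); 
cv2.imwrite("pics/ms.png",a); cv2.imwrite("pics/mt.png",b)
E
```

```text
t 22.0 p [ 516.7 -367.5  150.4] jaw 1.571 F [-0.25  0.45 -1.13] T [ 0.03  0.01 -0.03] open 55.3 q [ 0.18  0.55  0.54  1.66 -0.32  1.02  2.4 ]
```

View pics/w8.png

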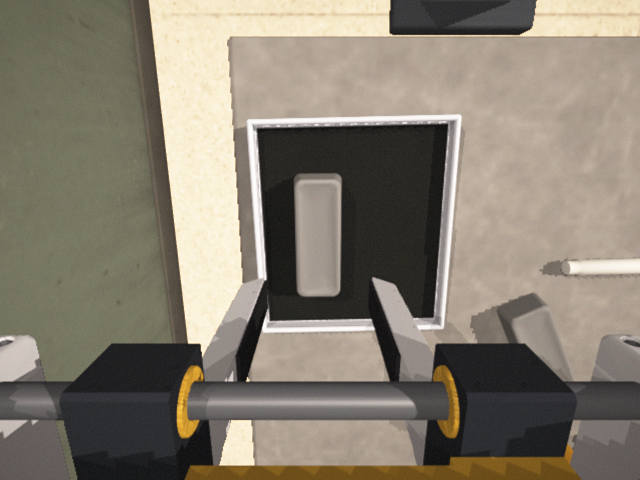

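View pics/ms.png

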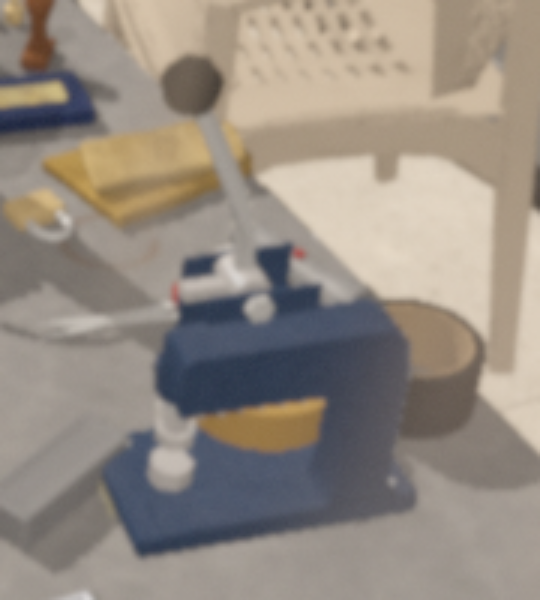

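View pics/mt.png

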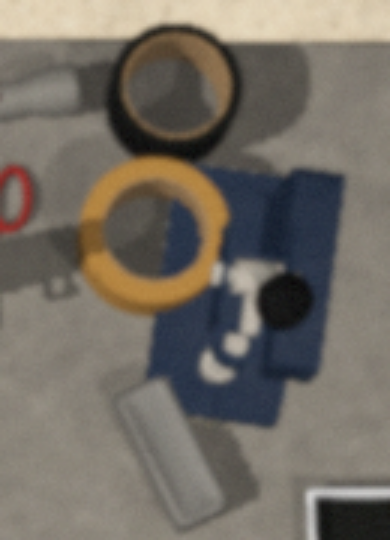

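```bash
python3 - <<'E'
from h import *
cs=imaging.calibration("side"); ct=imaging.calibration("top")
def tri(ps,pt):
    P=[c["K"]@np.c_[c["R"],c["t"]] for c in (cs,ct)]
    X=cv2.triangulatePoints(P[0],P[1],np.array(ps,float).reshape(2,1),np.array(pt,float).reshape(2,1)); return (X[:3]/X[3]).ravel().round(3)
S=lambda u,v:(330+u/3,150+v/3); T=lambda u,v:(320+u/3,90+v/3)
print("ball",tri(S(192,85),T(285,300)))
print("head front-left top",tri(S(172,345),T(272,378)), tri(S(172,345),T(310,380)))
print("chairside head back", tri(S(400,330),T(340,175)))
print("die white",tri(S(172,465),T(235,345)),tri(S(172,465),T(215,365)))
print("base corner",[ray(ct,T(*p),.012).round(3) for p in [(150,370),(272,425),(345,175)]])
print("barC",[ray(ct,T(*p),.024).round(3) for p in [(115,395),(160,375),(225,500),(185,528)]])
E
```

```text
ball [ 0.689 -0.181  0.295]
head front-left top [ 0.674 -0.201  0.141] [ 0.667 -0.221  0.159]
chairside head back [ 0.802 -0.243  0.147]
die white [ 0.705 -0.189  0.033] [ 0.699 -0.179  0.023]
base corner [array([ 0.696, -0.134,  0.012]), array([ 0.657, -0.221,  0.012]), array([ 0.841, -0.275,  0.012])]
barC [array([ 0.675, -0.108,  0.024]), array([ 0.69 , -0.14 ,  0.024]), array([ 0.601, -0.186,  0.024]), array([ 0.581, -0.157,  0.024])]
```

{"op": "servo_tool", "data": {
  "claw": [60,60,60,60,60,60,60,60,60,60],
  "delta_pos": [
    [10,45,15],
    [20,90,35],
    [30,135,50],
    [40,178,50],
    [40,178,50],
    [40,178,50],
    [40,178,50],
    [40,178,50],
    [40,178,50],
    [40,178,50]
  ],
  "roll": [0.1,0.2,0.3,0.4,0.443,0.443,0.443,0.443,0.443,0.443]
}}

```text
time_s: 23.3
position: [0.5567, -0.1898, 0.1999]
orientation: [-0.22, 0.976, -0.0, -0.0]
ft_force: [-0.9, -0.1, 1.0]
opening: 0.637
```

```bash
python3 - <<'E'
from h import *
st()
im=imaging.grab_frame("wrist"); cv2.imwrite("pics/w9.png",im[:,:,::-1])
im=imaging.grab_frame("side"); cv2.imwrite("pics/s9.png",im[:,:,::-1])
E
```

```text
t 23.3 p [ 556.7 -189.8  199.9] jaw 2.014 F [-0.89 -0.11  0.95] T [0.11 0.04 0.05] open 59.9 q [-0.07  0.39  0.45  1.74 -0.19  1.06  2.45]
```

View pics/w9.png

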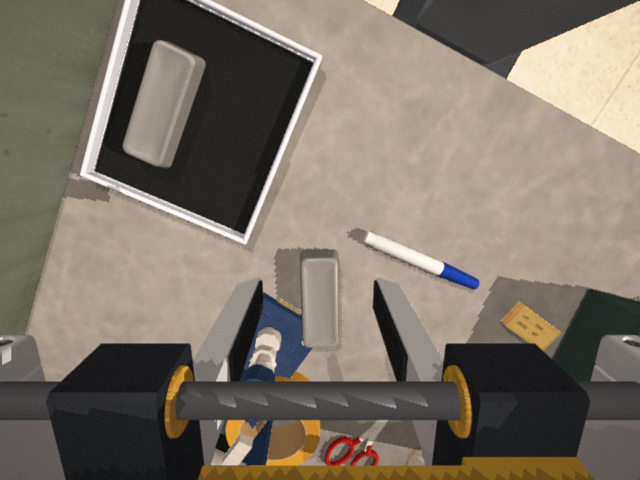

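View pics/s9.png

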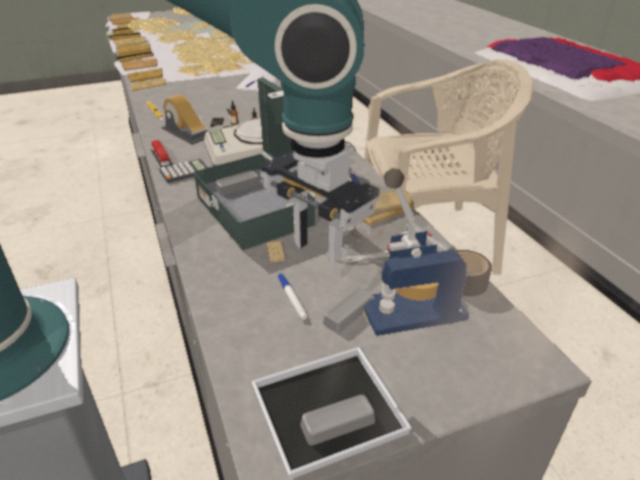

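```bash
python3 - <<'E'
from h import *
c=imaging.calibration("wrist")
m=bar([(301,258),(339,258),(341,345),(306,346)],0,0,1,c)
print("base",[ray(c,p,.012).round(3) for p in [(262,293),(312,350),(300,313)]])
im=cv2.imread("pics/w9.png")[270:480,180:420]; cv2.imwrite("pics/w9z.png",cv2.resize(im,None,fx=2.8,fy=2.8,interpolation=cv2.INTER_CUBIC))
im=cv2.imread("pics/s9.png")[160:350,320:500]; cv2.imwrite("pics/s9z.png",cv2.resize(im,None,fx=3,fy=3,interpolation=cv2.INTER_CUBIC))
E
```

```text
bar [ 633.2 -149.1] L 0.1019 w 0.0389 0.0386 jaw need 2.053
base [array([ 0.655, -0.211,  0.012]), array([ 0.696, -0.131,  0.012]), array([ 0.659, -0.163,  0.012])]
```

View pics/w9z.png

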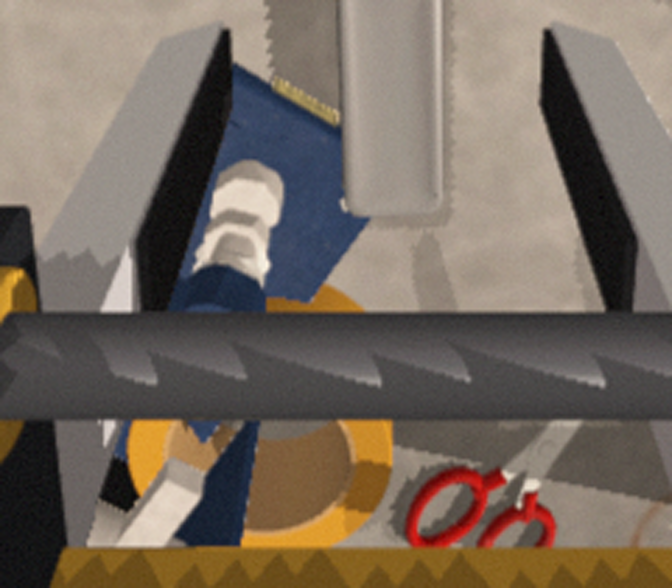

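View pics/s9z.png

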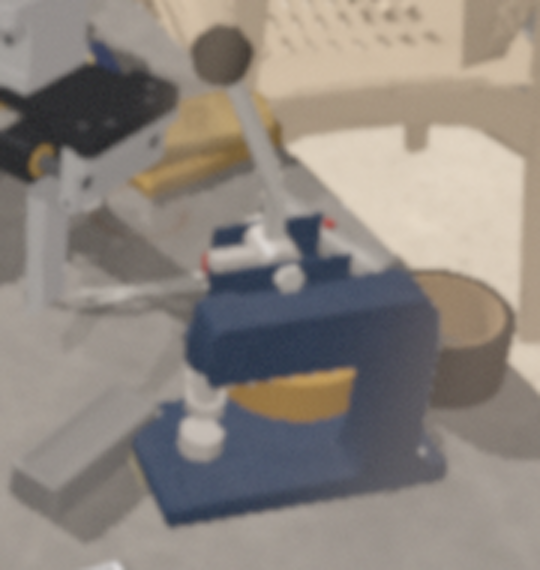

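```bash
python3 - <<'E'
from h import *
cs=imaging.calibration("side"); cw=imaging.calibration("wrist"); ct=imaging.calibration("top")
def tri(a,ps,b,pt):
    P=[c["K"]@np.c_[c["R"],c["t"]] for c in (a,b)]
    X=cv2.triangulatePoints(P[0],P[1],np.array(ps,float).reshape(2,1),np.array(pt,float).reshape(2,1)); X=(X[:3]/X[3]).ravel()
    return X.round(3),proj(a,X).round(1),proj(b,X).round(1)
S=lambda u,v:(320+u/3,160+v/3); W=lambda u,v:(180+u/2.8,270+v/2.8)
T=lambda u,v:(320+u/3,90+v/3)
print("nose",tri(cs,S(192,335),cw,W(225,280)))
print("nose top",tri(cs,S(205,300),ct,T(275,378)))
print("anvil",tri(cs,S(202,440),cw,W(247,190)))
print("ram",tri(cs,S(205,395),cw,W(237,240)))
print("bigblock T",[ (z,[ray(ct,T(*p),z).round(3).tolist() for p in [(265,378),(310,382),(345,175),(290,170)]]) for z in (.1,.15)])
E
```

```text
nose (array([ 0.68 , -0.188,  0.113]), array([382.6, 273. ]), array([258. , 377.8]))
nose top (array([ 0.673, -0.201,  0.152]), array([384.3, 260.7]), array([412.7, 213.4]))
anvil (array([ 0.699, -0.184,  0.023]), array([386.9, 307. ]), array([267.6, 339.5]))
ram (array([ 0.697, -0.183,  0.059]), array([387.8, 292.2]), array([263.8, 358.4]))
bigblock T [(0.1, [[0.676, -0.202, 0.1], [0.674, -0.232, 0.1], [0.816, -0.256, 0.1], [0.819, -0.219, 0.1]]), (0.15, [[0.668, -0.193, 0.15], [0.666, -0.222, 0.15], [0.802, -0.246, 0.15], [0.805, -0.21, 0.15]])]
```

{"op": "servo_tool", "data": {
  "claw": [52,52,52,52,52,52,52,52,52,52],
  "delta_pos": [
    [17,10,0],
    [34,19,-20],
    [34,19,-50],
    [34,19,-80],
    [34,19,-110],
    [34,19,-128],
    [34,19,-134],
    [34,19,-134],
    [34,19,-134],
    [34,19,-134]
  ],
  "roll": [0,0,0.006,0.006,0.006,0.006,0.006,0.006,0.006,0.006]
}}

```text
time_s: 24.65
position: [0.5911, -0.1707, 0.0667]
orientation: [-0.223, 0.975, -0.0, 0.001]
ft_force: [-0.4, -0.3, 0.0]
opening: 0.554
```

```bash
python3 - <<'E'
from h import *
s=st()
im=imaging.grab_frame("wrist"); cv2.imwrite("pics/w10.png",im[:,:,::-1])
c=imaging.calibration("wrist")
im=imaging.grab_frame("side"); cv2.imwrite("pics/s10.png",cv2.resize(im[150:350,280:500,::-1],None,fx=3.4,fy=3.4,interpolation=cv2.INTER_CUBIC))
E
```

```text
t 24.65 p [ 591.1 -170.7   66.7] jaw 2.02 F [-0.36 -0.32  0.  ] T [ 0.03  0.02 -0.03] open 52.0 q [-0.05  0.6   0.38  1.76 -0.28  0.84  2.48]
```

View pics/w10.png

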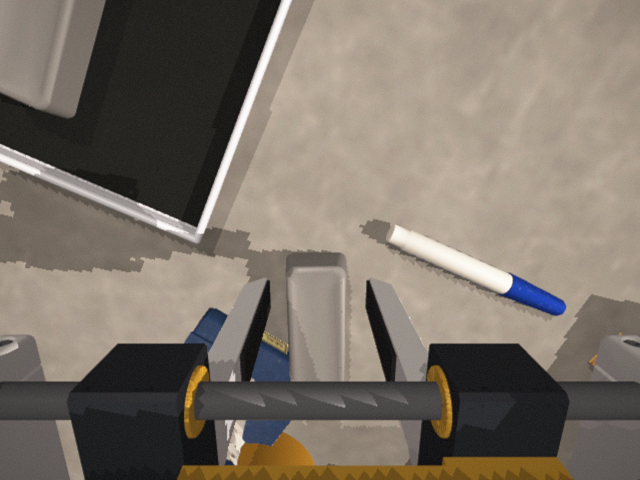

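View pics/s10.png

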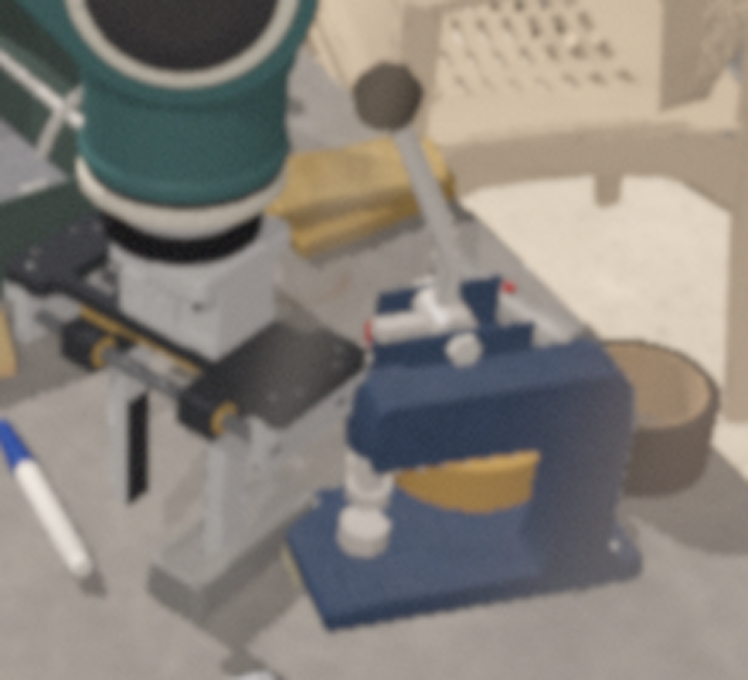

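```bash
python3 - <<'E'
from h import *
cs=imaging.calibration("side")
s=r.get_state()["position"]; j=2.02
y=np.array([np.cos(j),np.sin(j)]); x=np.array([-np.sin(j),np.cos(j)])
for z in (.1557,.17):
  for a in (1,-1):
    w=s[:2]-.0885*y+a*.0375*x; p=proj(cs,[*w,z]); print(z,a,w.round(3),((p-[280,150])*3.4).round())
for h in ((.672,-.19,.15),(.666,-.222,.15),(.672,-.19,.1),(.666,-.222,.1)): print(h,((proj(cs,h)-[280,150])*3.4).round())
E
```

```text
0.1557 1 [ 0.596 -0.267] [270. 491.]
0.1557 -1 [ 0.663 -0.234] [369. 414.]
0.17 1 [ 0.596 -0.267] [272. 467.]
0.17 -1 [ 0.663 -0.234] [371. 391.]
(0.672, -0.19, 0.15) [342. 367.]
(0.666, -0.222, 0.15) [361. 407.]
(0.672, -0.19, 0.1) [335. 444.]
(0.666, -0.222, 0.1) [354. 485.]
```

{"op": "servo_tool", "data": {
  "claw": [52,52,52,52,52,52,52,52,52,52],
  "delta_pos": [
    [0,0,-5],
    [0,0,-10],
    [0,0,-14],
    [0,0,-18],
    [0,0,-22],
    [0,0,-26],
    [0,0,-30],
    [0,0,-33],
    [0,0,-35],
    [0,0,-35]
  ],
  "roll": [0,0,0,0,0,0,0,0,0,0]
}}

```text
time_s: 26.0
position: [0.5907, -0.1707, 0.0309]
orientation: [-0.223, 0.975, -0.0, -0.0]
ft_force: [0.4, 0.3, 0.2]
opening: 0.551
```

```bash
python3 - <<'E'
from h import *
s=st()
im=imaging.grab_frame("wrist"); cv2.imwrite("pics/w11.png",im[:,:,::-1])
im=imaging.grab_frame("side"); cv2.imwrite("pics/s11.png",cv2.resize(im[150:350,280:500,::-1],None,fx=3.4,fy=3.4,interpolation=cv2.INTER_CUBIC))
E
```

```text
t 26.0 p [ 590.7 -170.7   30.9] jaw 2.02 F [0.42 0.33 0.24] T [-0.01  0.02 -0.05] open 51.8 q [-0.03  0.65  0.36  1.77 -0.31  0.77  2.5 ]
```

View pics/w11.png

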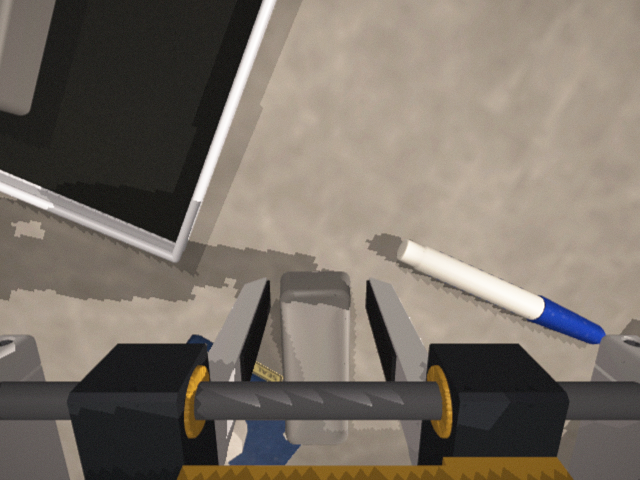

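View pics/s11.png

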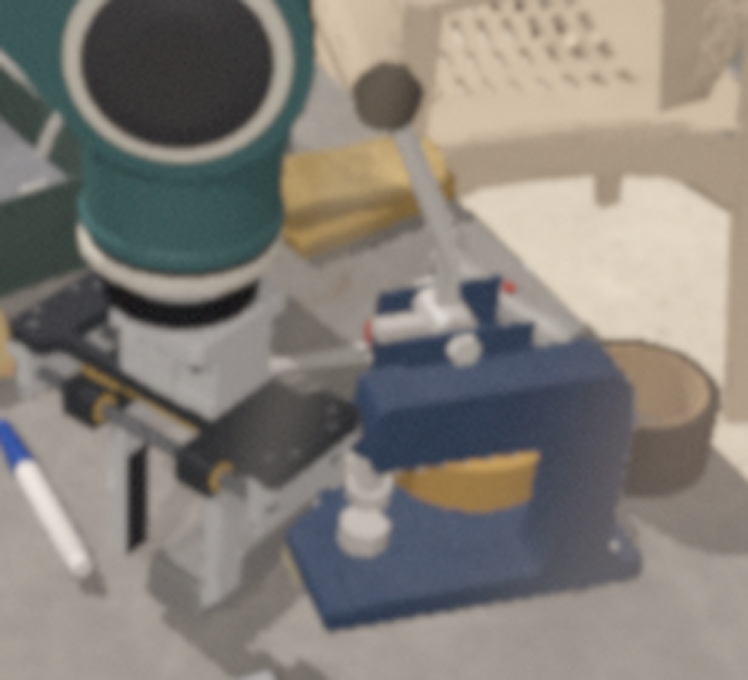

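{"op": "servo_tool", "data": {
  "claw": [52,52,52,52,52,52,34,34,34,34],
  "delta_pos": [
    [0,0,-4],
    [0,0,-8],
    [0,0,-12],
    [0,0,-15],
    [0,0,-18],
    [0,0,-18],
    [0,0,-18],
    [0,0,-18],
    [0,0,-18],
    [0,0,-18]
  ],
  "roll": [0,0,0,0,0,0,0,0,0,0],
  "force": 20
}}

```text
time_s: 27.35
position: [0.5908, -0.1709, 0.0131]
orientation: [-0.223, 0.975, -0.0, 0.0]
ft_force: [0.3, -1.8, 1.1]
opening: 0.426
```

```bash
python3 - <<'E'
from h import *
s=st()
E
```

```text
t 27.35 p [ 590.8 -170.9   13.1] jaw 2.02 F [ 0.31 -1.77  1.07] T [-0.37  0.01 -0.1 ] open 40.0 q [-0.02  0.67  0.35  1.78 -0.32  0.74  2.51]
```

{"op": "servo_tool", "data": {
  "claw": [34,34,34,34,34,34,34,34,34,34],
  "delta_pos": [
    [-4,-2,0],
    [-10,-5,0],
    [-17,-8,0],
    [-24,-12,0],
    [-31,-17,0],
    [-38,-23,0],
    [-43,-29,0],
    [-46,-33,0],
    [-46,-33,0],
    [-46,-33,0]
  ],
  "roll": [0,0,0,0,0,0,0,0,0,0]
}}

```text
time_s: 28.6
position: [0.544, -0.2041, 0.013]
orientation: [-0.223, 0.975, 0.0, -0.0]
ft_force: [-3.2, 0.5, 6.4]
opening: 0.423
```

{"op": "servo_tool", "data": {
  "claw": [52,52,52,52,52,52,52,52,52,52],
  "delta_pos": [
    [0,0,0],
    [0,0,0],
    [0,0,0],
    [0,0,5],
    [0,0,25],
    [0,0,60],
    [0,0,90],
    [0,0,105],
    [0,0,105],
    [0,0,105]
  ],
  "roll": [0,0,0,0,0,0,0,0,0,0]
}}

```text
time_s: 29.85
position: [0.5443, -0.2034, 0.1172]
orientation: [-0.223, 0.975, 0.0, -0.0]
ft_force: [-0.5, -0.3, -0.5]
opening: 0.549
```

```bash
python3 - <<'E'
from h import *
s=st()
im=imaging.grab_frame("wrist"); cv2.imwrite("pics/w12.png",im[:,:,::-1])
E
```

```text
t 29.85 p [ 544.3 -203.4  117.2] jaw 2.02 F [-0.46 -0.27 -0.53] T [ 0.06 -0.04 -0.  ] open 51.6 q [-0.01  0.48  0.41  1.82 -0.24  0.89  2.53]
```

View pics/w12.png

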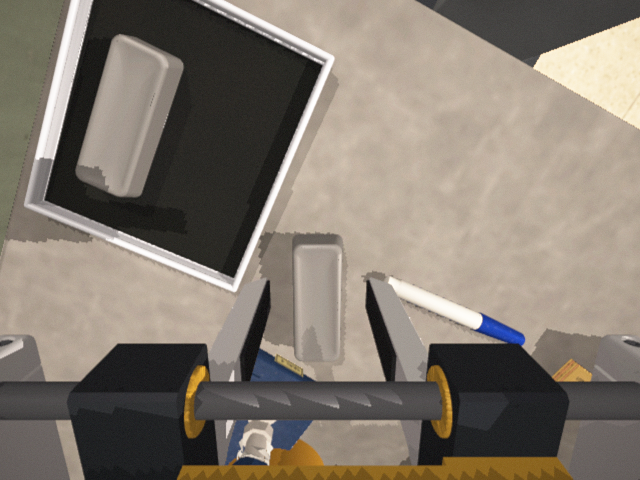

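```bash
python3 - <<'E'
from h import *
c=imaging.calibration("wrist")
m=bar([(293,244),(342,244),(342,358),(299,359)],0,0,1,c)
p=r.get_state()["position"][:2]
print((m-p)*1e3)
for q in [(366,278),(386,280),(388,292)]:
    w=ray(c,q,.008)[:2]-m; j=2.035; y=np.array([np.cos(j),np.sin(j)]); x=np.array([np.sin(j),-np.cos(j)]); print("tip lat",w@y,"along",w@x)
for q in [(235,290)]: print("tray corner",ray(c,q,.016), )
E
```

```text
bar [ 585.8 -182.5] L 0.1013 w 0.0377 0.0365 jaw need 2.045
[41.6078642  20.95844018]
tip lat 0.039720636504486734 along -0.015540099016846812
tip lat 0.05658937195769797 along -0.013471092308586011
tip lat 0.0587029404129169 along -0.0024848340057436248
tray corner [ 0.60795002 -0.24870783  0.016     ]
```

{"op": "servo_tool", "data": {
  "claw": [54,54,54,54,54,54,54,54,54,54],
  "delta_pos": [
    [20,10,0],
    [42,21,-15],
    [42,21,-40],
    [42,21,-65],
    [42,21,-85],
    [42,21,-96],
    [42,21,-102],
    [42,21,-105],
    [42,21,-105],
    [42,21,-105]
  ],
  "roll": [0.02,0.02,0.02,0.02,0.02,0.02,0.02,0.02,0.02,0.02]
}}

```text
time_s: 31.15
position: [0.5871, -0.1827, 0.0135]
orientation: [-0.232, 0.973, -0.0, 0.0]
ft_force: [-0.7, 0.1, -0.3]
opening: 0.571
```

{"op": "servo_tool", "data": {
  "claw": [34,34,34,34,34,34,34,34,34,34],
  "delta_pos": [
    [0,0,0],
    [0,0,0],
    [0,0,0],
    [0,0,0],
    [0,0,0],
    [0,0,5],
    [0,0,20],
    [0,0,45],
    [0,0,75],
    [0,0,95]
  ],
  "roll": [0,0,0,0,0,0,0,0,0,0],
  "force": 35
}}

```text
time_s: 32.4
position: [0.5869, -0.1827, 0.1098]
orientation: [-0.232, 0.973, -0.0, 0.0]
ft_force: [-0.2, -0.9, -7.0]
opening: 0.424
```

{"op": "servo_tool", "data": {
  "claw": [34,34,34,34,34,34,34,34,34,34],
  "delta_pos": [
    [-5,0,15],
    [-10,0,30],
    [-15,0,40],
    [-15,0,40],
    [-15,0,40],
    [-15,0,40],
    [-15,0,40],
    [-15,0,40],
    [-15,0,40],
    [-15,0,40]
  ],
  "roll": [0,0,0,0,0,0,0,0,0,0]
}}

```text
time_s: 33.65
position: [0.5717, -0.1827, 0.148]
orientation: [-0.232, 0.973, -0.0, 0.0]
ft_force: [1.3, -0.8, -7.1]
opening: 0.422
```

```bash
python3 - <<'E'
from h import *
s=st()
for _ in range(2):
    im=imaging.grab_frame("wrist"); print(r.get_state()["ft_force"])
cv2.imwrite("pics/w13.png",im[:,:,::-1])
E
```

```text
t 33.65 p [ 571.7 -182.7  148. ] jaw 2.04 F [ 1.26 -0.77 -7.06] T [0.09 0.   0.04] open 39.7 q [-0.06  0.47  0.41  1.75 -0.22  0.97  2.48]
[-0.92880899 -0.19251222 -6.95978744]
[ 0.61137652 -0.42804458 -7.63630019]
```

View pics/w13.png

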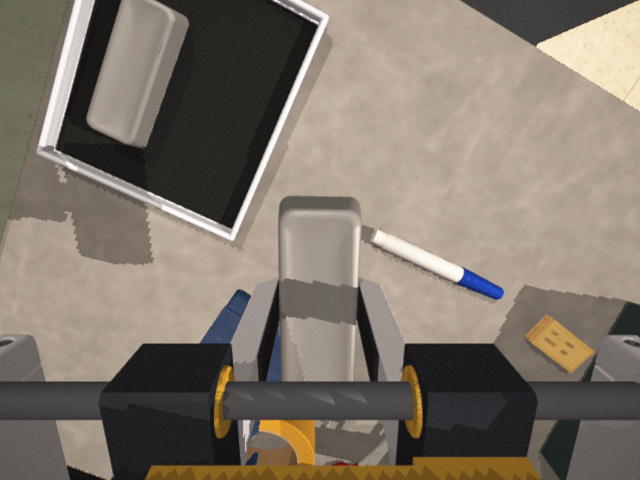

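Bar C weighs about 7.1 N, so it is solid and goes in the box.

{"op": "servo_tool", "data": {
  "claw": [34,34,34,34,34,34,34,34,34,34],
  "delta_pos": [
    [-8,35,10],
    [-20,90,20],
    [-30,145,25],
    [-35,200,25],
    [-35,255,25],
    [-35,310,25],
    [-30,360,25],
    [-20,405,25],
    [-7,431,25],
    [-7,431,25]
  ],
  "roll": [-0.03,-0.07,-0.11,-0.15,-0.19,-0.23,-0.27,-0.29,-0.29,-0.29]
}}

```text
time_s: 35.0
position: [0.5648, 0.2506, 0.1725]
orientation: [-0.091, 0.996, 0.0, 0.0]
ft_force: [0.8, -0.3, -7.3]
opening: 0.423
```

{"op": "servo_tool", "data": {
  "claw": [34,34,34,34,34,34,34,34,34,34],
  "delta_pos": [
    [0,0,-10],
    [0,0,-30],
    [0,0,-55],
    [0,0,-80],
    [0,0,-100],
    [0,0,-109],
    [0,0,-114],
    [0,0,-117],
    [0,0,-119],
    [0,0,-120]
  ],
  "roll": [0,0,0,0,0,0,0,0,0,0]
}}

```text
time_s: 36.25
position: [0.5649, 0.2484, 0.0532]
orientation: [-0.09, 0.996, 0.0, 0.0]
ft_force: [-0.5, 1.0, -7.7]
opening: 0.425
```

```bash
python3 - <<'E'
from h import *
s=st()
im=imaging.grab_frame("wrist"); cv2.imwrite("pics/w14.png",im[:,:,::-1])
E
```

```text
t 36.25 p [564.9 248.4  53.2] jaw 1.75 F [-0.54  0.99 -7.67] T [ 0.05 -0.05 -0.06] open 39.9 q [-0.69  0.61  0.3   1.76 -0.24  0.81  1.48]
```

View pics/w14.png

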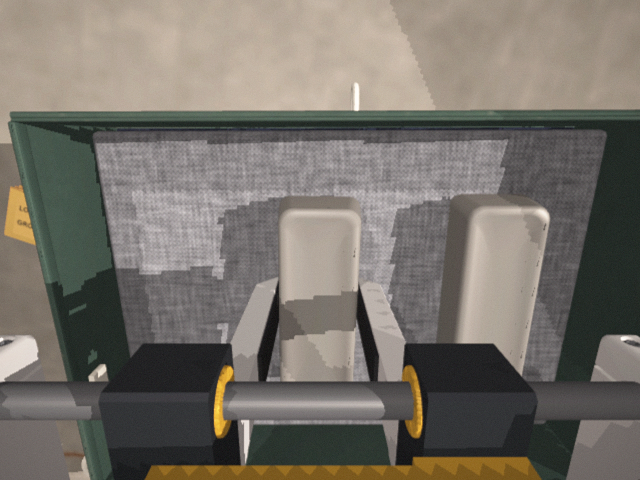

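{"op": "servo_tool", "data": {
  "claw": [34,34,34,34,34,34,34,34,34,34],
  "delta_pos": [
    [0,0,-0.7],
    [0,0,-1.4],
    [0,0,-2.0],
    [0,0,-2.5],
    [0,0,-3],
    [0,0,-3.4],
    [0,0,-3.7],
    [0,0,-4],
    [0,0,-4],
    [0,0,-4]
  ],
  "roll": [0,0,0,0,0,0,0,0,0,0]
}}

```text
time_s: 37.55
position: [0.5648, 0.2483, 0.0498]
orientation: [-0.089, 0.996, 0.0, 0.0]
ft_force: [-6.0, -3.0, 9.5]
opening: 0.423
```

{"op": "servo_tool", "data": {
  "claw": [58,58,58,58,58,58,58,58,58,58],
  "delta_pos": [
    [0,0,0],
    [0,0,0],
    [0,0,0],
    [0,0,5],
    [0,0,25],
    [0,0,65],
    [0,0,115],
    [0,0,165],
    [0,0,215],
    [0,0,255]
  ],
  "roll": [0,0,0,0,0,0,0,0,0,0]
}}

```text
time_s: 38.8
position: [0.5648, 0.248, 0.3079]
orientation: [-0.089, 0.996, 0.001, 0.001]
ft_force: [-0.2, -0.1, -0.0]
opening: 0.621
```

```bash
python3 - <<'E'
from h import *
s=st()
im=imaging.grab_frame("wrist"); cv2.imwrite("pics/w15.png",im[:,:,::-1])
im=imaging.grab_frame("side"); cv2.imwrite("pics/s15.png",im[:,:,::-1])
im=imaging.grab_frame("top"); cv2.imwrite("pics/t15.png",im[:,:,::-1])
E
```

```text
t 38.8 p [564.8 248.  307.9] jaw 1.75 F [-0.24 -0.13 -0.04] T [ 0.02  0.04 -0.02] open 58.4 q [-0.75  0.35  0.38  1.53 -0.13  1.29  1.39]
```

View pics/w15.png

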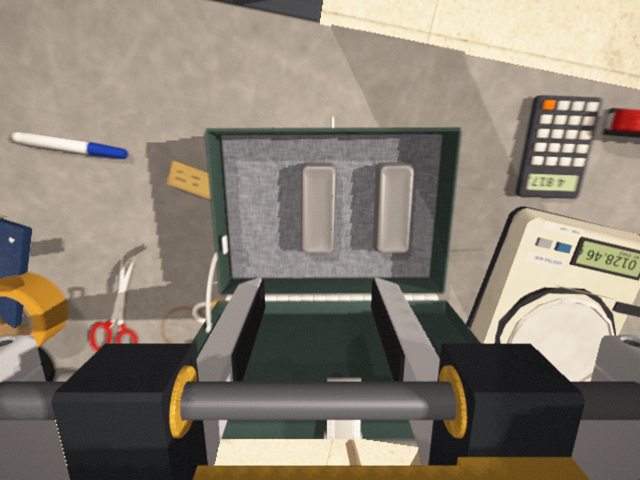

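View pics/s15.png

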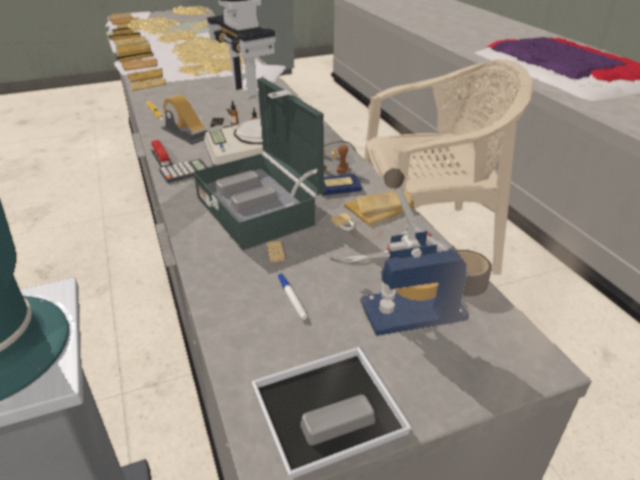

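View pics/t15.png

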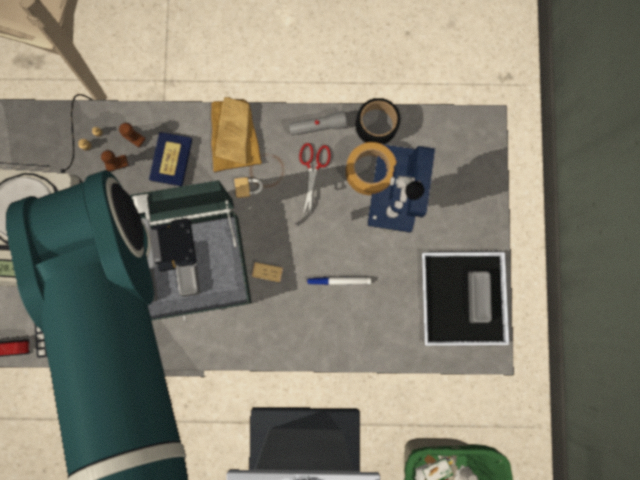

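{"op": "servo_tool", "data": {
  "claw": [0,0,0,0,0,0,0,0,0,0],
  "delta_pos": [
    [0,0,22],
    [40,4,22],
    [95,8,22],
    [155,13,22],
    [155,13,22],
    [155,13,0],
    [155,13,-30],
    [155,13,-50],
    [155,13,-50],
    [155,13,-50]
  ],
  "roll": [0,0,0,0,0,0,0,0,0,0]
}}

```text
time_s: 40.2
position: [0.72, 0.2614, 0.2554]
orientation: [-0.09, 0.996, 0.0, 0.001]
ft_force: [0.5, 0.1, -0.3]
opening: 0.003
```

```bash
python3 - <<'E'
from h import *
s=st()
im=imaging.grab_frame("side"); cv2.imwrite("pics/s16.png",cv2.resize(im[20:270,160:420,::-1],None,fx=2.4,fy=2.4,interpolation=cv2.INTER_CUBIC))
im=imaging.grab_frame("wrist"); cv2.imwrite("pics/w16.png",im[:,:,::-1])
a=np.array([.567,.264]); th=.179; R=np.array([[np.cos(th),-np.sin(th)],[np.sin(th),np.cos(th)]])
b=R.T@(s["position"][:2]-a)*1e3; print("box",b)
p=s["position"]*1e3
for t,x,z in [(1.5,118,258),(1.3,84,256),(1.1,51,247),(.9,20,232),(.7,-7,211),(.5,-29,185),(.3,-46,155),(.15,-54,131),(.05,-58,114.5),(0,-59,106)]:
    w=a*1e3+R@np.array([x,b[1]]); print(t,np.r_[w-p[:2],z-p[2]].round(0))
E
```

```text
t 40.2 p [720.  261.4 255.4] jaw 1.75 F [ 0.5   0.07 -0.34] T [ 0.02 -0.    0.01] open 0.3 q [-0.59  0.68  0.37  1.15 -0.24  1.35  1.5 ]
box [150.08251691 -29.80587112]
1.5 [-32.  -6.   3.]
1.3 [-65. -12.   1.]
1.1 [-97. -18.  -8.]
0.9 [-128.  -23.  -23.]
0.7 [-155.  -28.  -44.]
0.5 [-176.  -32.  -70.]
0.3 [-193.  -35. -100.]
0.15 [-201.  -36. -124.]
0.05 [-205.  -37. -141.]
0 [-206.  -37. -149.]
```

View pics/s16.png

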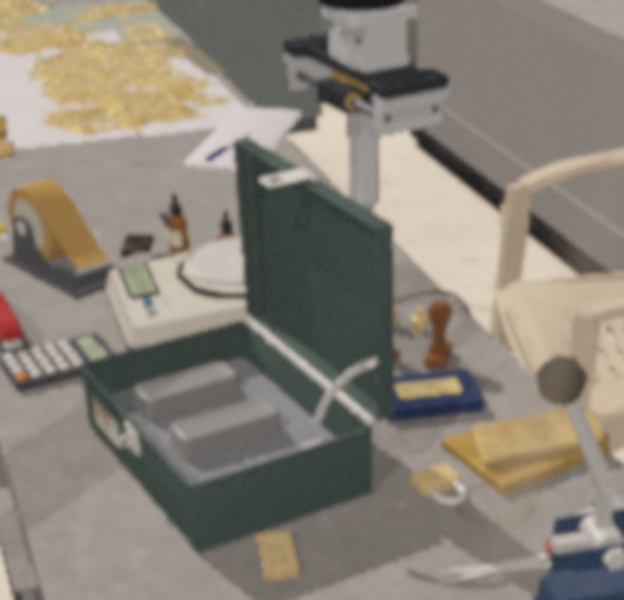

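View pics/w16.png

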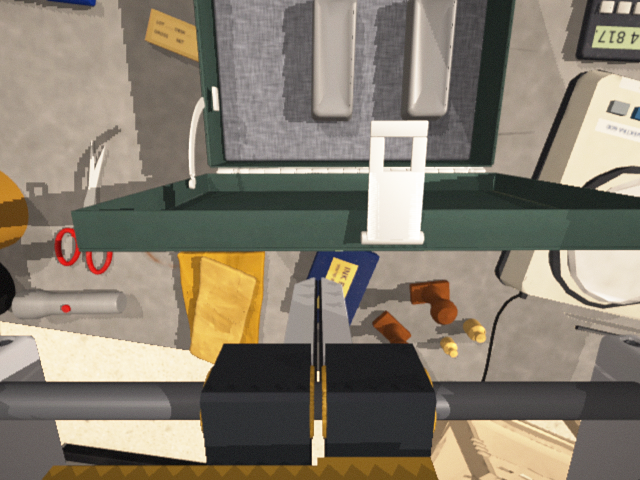

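{"op": "servo_tool", "data": {
  "claw": [0,0,0,0,0,0,0,0,0,0],
  "delta_pos": [
    [-15,-3,2],
    [-28,-5,3],
    [-40,-7,2],
    [-54,-10,1],
    [-68,-12,0],
    [-82,-15,-4],
    [-97,-18,-8],
    [-112,-20,-15],
    [-128,-23,-23],
    [-128,-23,-23]
  ],
  "roll": [0,0,0,0,0,0,0,0,0,0]
}}

```text
time_s: 41.55
position: [0.5914, 0.2384, 0.2317]
orientation: [-0.09, 0.996, 0.0, 0.0]
ft_force: [0.5, 0.1, 0.4]
opening: 0.006
```

```bash
python3 - <<'E'
from h import *
s=st()
im=imaging.grab_frame("side"); cv2.imwrite("pics/s17.png",cv2.resize(im[20:270,160:420,::-1],None,fx=2.4,fy=2.4,interpolation=cv2.INTER_CUBIC))
E
```

```text
t 41.55 p [591.4 238.4 231.7] jaw 1.75 F [0.51 0.07 0.43] T [0.05 0.02 0.02] open 0.5 q [-0.71  0.44  0.38  1.57 -0.18  1.16  1.46]
```

View pics/s17.png

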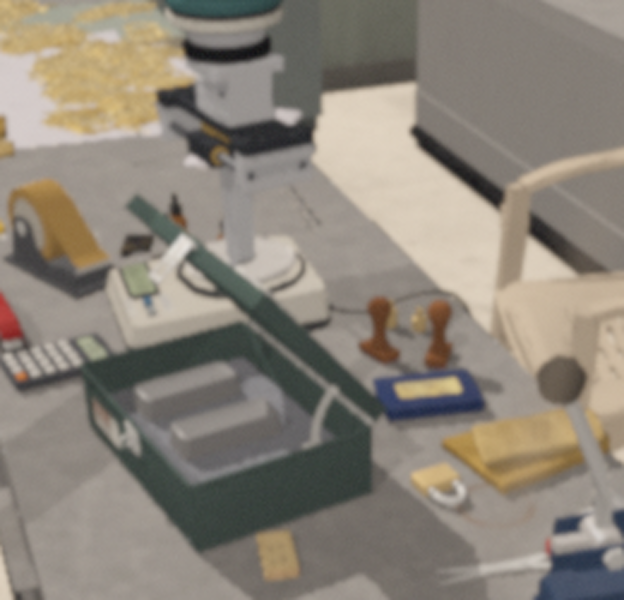

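{"op": "servo_tool", "data": {
  "claw": [0,0,0,0,0,0,0,0,0,0],
  "delta_pos": [
    [-10,-2,-7],
    [-20,-4,-15],
    [-29,-5,-23],
    [-37,-7,-33],
    [-45,-8,-43],
    [-52,-9,-54],
    [-58,-10,-65],
    [-64,-11,-76],
    [-68,-12,-86],
    [-68,-12,-86]
  ],
  "roll": [0,0,0,0,0,0,0,0,0,0]
}}

```text
time_s: 42.85
position: [0.5233, 0.2261, 0.1442]
orientation: [-0.089, 0.996, -0.0, -0.001]
ft_force: [-0.3, -0.1, 0.6]
opening: 0.005
```

{"op": "servo_tool", "data": {
  "claw": [0,0,0,0,0,0,0,0,0,0],
  "delta_pos": [
    [-2,0,-5],
    [-4,-1,-11],
    [-6,-1,-17],
    [-7,-1,-22],
    [-8,-2,-27],
    [-9,-2,-31],
    [-10,-2,-34],
    [-10,-2,-36],
    [-10,-2,-38],
    [-10,-2,-39]
  ],
  "roll": [0,0,0,0,0,0,0,0,0,0]
}}

```text
time_s: 44.1
position: [0.514, 0.2244, 0.1069]
orientation: [-0.089, 0.996, 0.0, 0.0]
ft_force: [-10.1, -4.7, 29.9]
opening: 0.002
```

```bash
python3 - <<'E'
from h import *
s=st()
im=imaging.grab_frame("side"); cv2.imwrite("pics/s18.png",cv2.resize(im[20:270,160:420,::-1],None,fx=2.4,fy=2.4,interpolation=cv2.INTER_CUBIC))
E
```

```text
t 44.1 p [514.  224.4 106.9] jaw 1.75 F [-10.06  -4.67  29.93] T [-0.96  2.58 -0.05] open 0.2 q [-0.74  0.45  0.35  1.88 -0.2   0.85  1.46]
```

View pics/s18.png

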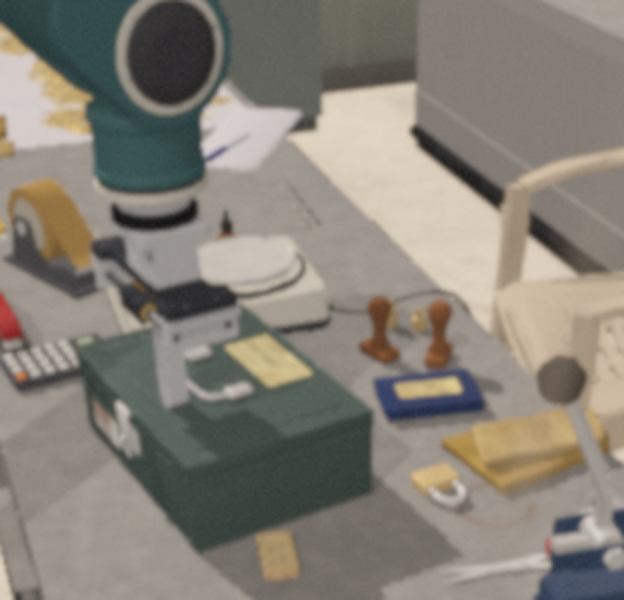

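{"op": "servo_tool", "data": {
  "claw": [0,0,0,0,0,0,0,0,0,0],
  "delta_pos": [
    [0,0,1],
    [0,0,3],
    [0,0,8],
    [0,0,20],
    [0,0,45],
    [0,0,80],
    [0,0,120],
    [-40,0,150],
    [-80,20,150],
    [-80,20,150]
  ],
  "roll": [0,0,0,0,0,0,0,0,0,0]
}}

```text
time_s: 45.4
position: [0.4318, 0.2458, 0.2572]
orientation: [-0.091, 0.996, 0.001, 0.0]
ft_force: [0.8, -0.1, 0.0]
opening: 0.002
```

```bash
python3 - <<'E'
from h import *
s=st()
im=imaging.grab_frame("side"); cv2.imwrite("pics/s19.png",im[:,:,::-1])
cv2.imwrite("pics/s19z.png",cv2.resize(im[120:270,180:340,::-1],None,fx=4,fy=4,interpolation=cv2.INTER_CUBIC))
im=imaging.grab_frame("top"); cv2.imwrite("pics/t19.png",im[:,:,::-1])
E
```

```text
t 45.4 p [431.8 245.8 257.2] jaw 1.753 F [ 0.82 -0.09  0.02] T [ 0.07 -0.01  0.03] open 0.2 q [-0.9   0.14  0.36  1.88 -0.06  1.12  1.23]
```

View pics/s19.png

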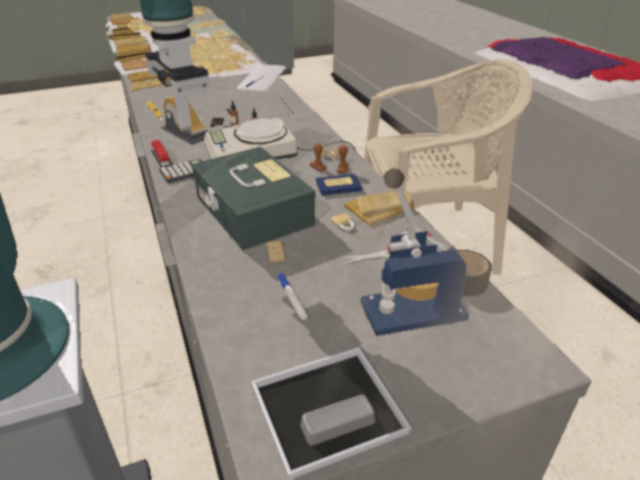

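View pics/s19z.png

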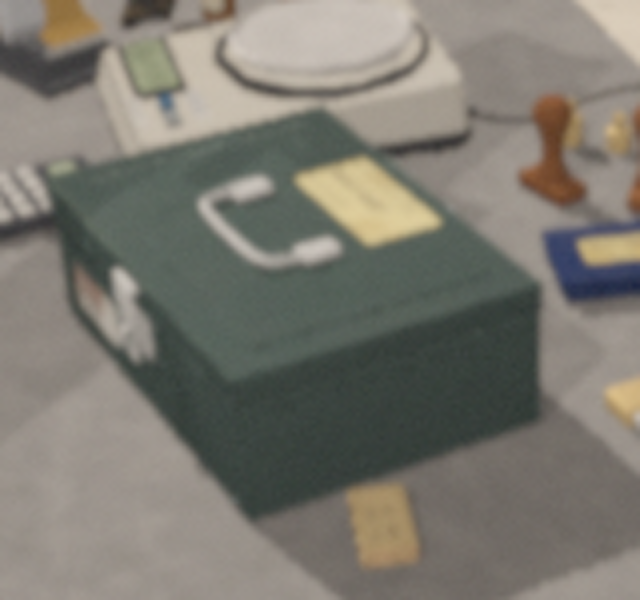

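View pics/t19.png

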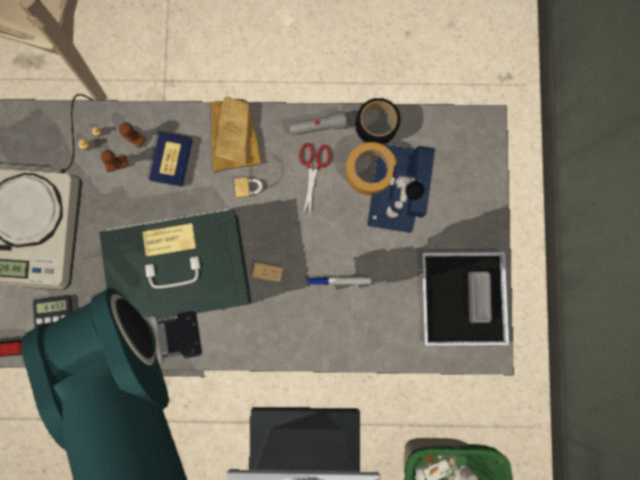

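```bash
python3 - <<'E'
import cv2,numpy as np
L=[cv2.resize(cv2.imread(f"pics/{n}.png")[135:295,225:385],None,fx=2.5,fy=2.5,interpolation=cv2.INTER_CUBIC) for n in("top0","t19")]
cv2.imwrite("pics/cmp.png",np.hstack(L))
E
```

```text
(no output)
```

View pics/cmp.png

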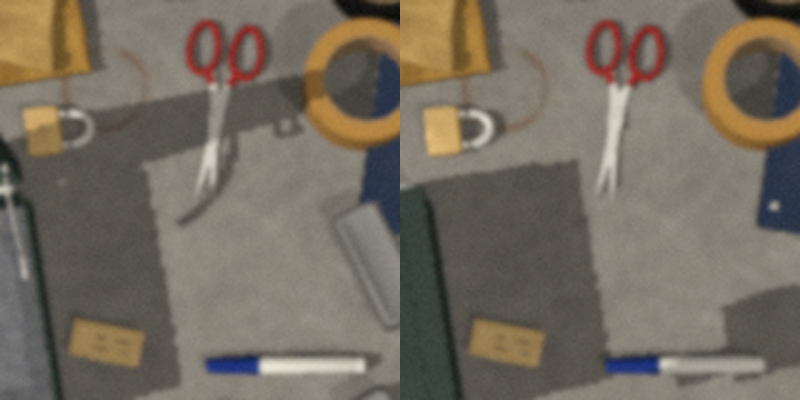

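Side by side, every tag, pen, lock and scissors pixel lines up with the first picture (the dark streak was a shadow). The lid is flush and the arm is clear, so I'm handing in.

```bash
python3 - <<'E'
from bench import r
print(r.hand_in())
E
```

```text
the job is handed in; nothing more can be done
None
```

I sorted all three bars, shut the box's lid and handed the job in at about 45 s of the 72 s allowed.

- **Weights in the grip:** two bars were solid, at about 8.0 N and 7.1 N. The third was hollow, at about 2.6 N.
- **Placing:** both solid bars lie flat in the green box and the hollow one lies flat in the tray. Each was lowered slowly until the wrist force showed contact. The peak reading on set-down was about 16 N.
- **The bar by the blue press:** gripped at its middle, the gripper's body would have hit the press. I gripped it by its near end and slid it about 55 mm along the bench, then picked it up by the middle and weighed it.
- **Lid:** I pushed it down slowly to its stop, where the fingertips were at 99 mm against the expected 98 mm under about 30 N. After backing off it looked flush in both the side and top views.
- **Loose items:** the tags, marker, padlock and scissors look unmoved when the first and last top pictures are compared by eye.
- **Checks:** none failed. I did not see the bars again after the lid shut; the last pictures before that showed both lying flat. The arm was clear of everything at hand-in.

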